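# Clear the hook rack, hang the parts caddies and lock it

## Task

First clear away the cardboard cartons that block the hook rack and its lever: stand every one upright inside the yellow-taped parking place. Then hang each parts caddy by its handle on the hook of the same colour, and last of all press the red-padded lever down until it latches and stays down. Leave the other things on the bench where they are.

Things in the scene. Friction and masses are not known exactly. Their poses are not given: they have to be found in the camera images.
- caddy_red: blue caddy of brass fittings, 0.22 kg, absent in some runs. Tray 70 (x) x 76 (y) x 55 mm high; in its middle a rigid upright red loop handle in the y-z plane, 12 mm thick, 56 mm wide over its two legs (y; can be gripped across them from above), top 128 mm; loop opening 36 mm wide, from the rim at 55 up to the bar's underside at 118 mm. Origin: centre of underside, z up
- eye_red (a point): centre of the underside of the red handle bar, 118 mm above caddy_red's underside; this is what rests on the hook
- caddy_yellow: blue caddy of steel fittings, 0.22 kg, absent in some runs. Tray 70 (x) x 76 (y) x 55 mm high; in its middle a rigid upright yellow loop handle in the y-z plane, 12 mm thick, 56 mm wide over its two legs (y; can be gripped across them from above), top 128 mm; loop opening 36 mm wide, from the rim at 55 up to the bar's underside at 118 mm. Origin: centre of underside, z up
- eye_yellow (a point): centre of the underside of the yellow handle bar, 118 mm above caddy_yellow's underside; this is what rests on the hook
- caddy_green: blue caddy of grey plastic fittings, 0.22 kg, absent in some runs. Tray 70 (x) x 76 (y) x 55 mm high; in its middle a rigid upright green loop handle in the y-z plane, 12 mm thick, 56 mm wide over its two legs (y; can be gripped across them from above), top 128 mm; loop opening 36 mm wide, from the rim at 55 up to the bar's underside at 118 mm. Origin: centre of underside, z up
- eye_green (a point): centre of the underside of the green handle bar, 118 mm above caddy_green's underside; this is what rests on the hook
- hook_red (a point): seat of the rack's red hook, 185 mm up, where the handle bar rests. Axes: x away from the robot into the rack, y along the rail; yaw within 0.1 rad. Strip 14 mm wide along x; upturned tip 22 mm high, 19 to 24 mm to -x; back stop 20 mm high, 19 mm to +x. Enter over the tip from -x, then lower. Hooks 120 mm apart, red at +y, then yellow, green; rail 55 mm to +x, 209 mm high
- hook_yellow (a point): seat of the rack's yellow hook, 185 mm up, where the handle bar rests. Axes: x away from the robot into the rack, y along the rail; yaw within 0.1 rad. Strip 14 mm wide along x; upturned tip 22 mm high, 19 to 24 mm to -x; back stop 20 mm high, 19 mm to +x. Enter over the tip from -x, then lower. Hooks 120 mm apart, red at +y, then yellow, green; rail 55 mm to +x, 209 mm high
- hook_green (a point): seat of the rack's green hook, 185 mm up, where the handle bar rests. Axes: x away from the robot into the rack, y along the rail; yaw within 0.1 rad. Strip 14 mm wide along x; upturned tip 22 mm high, 19 to 24 mm to -x; back stop 20 mm high, 19 mm to +x. Enter over the tip from -x, then lower. Hooks 120 mm apart, red at +y, then yellow, green; rail 55 mm to +x, 209 mm high
- lock (a joint): red-padded lever that locks the rack, at its -y end. 0 = up (0.6 rad above level), grows as pressed down, 0.62 = fully down. Sprung, up to about 9 N at the pad; let go before 0.50 it springs back up, past 0.50 it snaps down and stays. Its hinge runs along the rack's y; seen from hook_yellow it is 40 mm to +x, 270 mm to -y, and 75 mm above the bench; pad 110 mm from the hinge, towards -x
- lock_pad (a point): centre of the top face of the lever's red pad (40 x 40 mm, 12 mm thick; top face 6 mm off the line through the hinge), about 142 mm above the bench when up and 79 mm when down; moves on an arc about the hinge, going about 20 mm towards -x on the way down
- carton1: closed cardboard carton 110 (x) x 64 (y) x 100 mm high, 0.2 kg, heavy at the bottom (varies), rigid, with paper tape along its top. Origin: centre of the underside; z up. In the way under one of the hooks at the start, with most of its length standing out towards the robot; absent in some runs
- carton2: closed cardboard carton 110 (x) x 64 (y) x 100 mm high, 0.2 kg, heavy at the bottom (varies), rigid, with paper tape along its top. Origin: centre of the underside; z up. In the way under one of the hooks at the start, with most of its length standing out towards the robot; absent in some runs
- carton3: closed cardboard carton 110 (x) x 64 (y) x 100 mm high, 0.2 kg, heavy at the bottom (varies), rigid, with paper tape along its top. Origin: centre of the underside; z up. In the way under one of the hooks at the start, with most of its length standing out towards the robot; absent in some runs
- carton4: closed cardboard carton 110 (x) x 64 (y) x 100 mm high, 0.2 kg, heavy at the bottom (varies), rigid, with paper tape along its top. Origin: centre of the underside; z up. In the way under the lever's pad at the start, with most of its length standing out towards the robot
- park: parking place for cartons: rectangle of yellow tape on the bench, 310 (x) x 260 (y) mm outside, tape 12 mm wide. Origin: its centre, at bench height; room for four cartons as two by two
- tape_roll: bystander: roll of amber packing tape lying flat, 90 mm outside diameter, 45 mm high. Origin: under its middle; to be left alone
- coupling: bystander: blue plastic pipe coupling standing upright, 52 mm diameter, 66 mm high. Origin: under its middle; to be left alone
- grease_jar: bystander: white jar with green cap, 60 mm diameter, 70 mm high. Origin: under its middle; to be left alone
- tape_measure: bystander: orange tape measure lying flat, 50 x 36 x 40 mm. Origin: under its middle; to be left alone
- pen_cup: bystander: empty white plastic cup, 72 mm diameter, 90 mm high. Origin: under its middle; to be left alone
- brass_nut: bystander: brass fitting standing upright, 36 mm diameter, 36 mm high. Origin: under its middle; to be left alone

How it is judged:
By the outcome, as a careful person would: the job done as asked, in the order asked, and still so for the second after the job is handed in, with the robot touching nothing.
Of carton1, carton2, carton3 only 2 to 3 are there at a start; the rules pass over those that are not, and their reading is None.
Of caddy_red, caddy_yellow, caddy_green only 2 to 3 are there at a start; the rules pass over those that are not, and their reading is None.
At some moment in a run one of carton1, carton2, carton3, carton4 may be knocked a few centimetres aside while the robot is not near it.
It also fails if it takes over 210 s, if anything falls off the work surface, if the arm or the gripper's body presses on something with over 40 N, if the wrist force passes 120 N, or if a joint passes its speed limit or range.

## Robot

A 6-joint arm with a two-finger parallel gripper is mounted at the origin on the work surface. World frame = base frame: x ahead of the robot, y to its left, z up, the work surface at z = 0. Lengths are in mm, angles in rad, forces in N, time in s.
With the tool pointing down it reaches from about 350 to 775 mm from the base axis. Payload 7.3 kg.
Tool frame: the origin (TCP) lies at the very end of the fingers, on their centre line; the grasp point (between the pads) lies 19 mm behind it; z points along the fingers, y is the direction in which the jaws open and shut (so a half turn about z gives the same grasp; the last joint's range is limited). The gripper opens to 92 mm and grips with 3 to 60 N. Pads are 19 mm wide; open, the fingers measure 130 mm over their backs; the gripper's body (75 mm by 190 mm) begins 47 mm behind the grasp point.
Start: joints at [-1.449, 0.342, 1.524, -0, 1.275, -0.146], TCP at [138.942, -506.3, 226.741] pointing down, gripper open.
Joint ranges: [-2.53, 2.53], [-0.77, 2.02], [0.04, 2.7], [-1, 4.14], [0.28, 2.66], [-3.11, 3.11]. Speed limits (rad/s): [2.57, 2.57, 3.14, 3.14, 3.14, 3.14].

## Interface

Orientations are given as [roll, pitch, yaw] about the fixed x, y, z axes, in that order (R = Rz(yaw) Ry(pitch) Rx(roll)).
In Python, from cell import arm, eyes, job, finder gives the robot as it stands.
- The arm moves only by the tool servo_tool, never from a script. Its argument "series" is a list that holds one entry, the list of rows, each a list of 7 numbers: the shift along the tool's x, y, z in cm, then the turn, a rotation vector about the tool's x, y, z in rad, then the opening, from 0 (shut) to 1 (fully open). A call has 1 to 12 rows; each row shifts and turns the commanded pose from where the row before left it, along the tool's axes as they then stand; what a row does not reach is not made up. A row lasts 1/10 s, in which the tool goes at most 50 mm and 8.59 degrees, less where a joint would pass 70% of its speed; a pose out of reach is approached as far as the arm can. A call with a gripper value outside its range is refused whole. The fingers move at their own pace and stop on an object; "force" is the grip in N (left out, the last holds). Time passes only in rows, so rows that do not move let the fingers close. It gives the time, the measured TCP pose, the force and the opening at its end, in the units of the state.
- arm.read_state(): the state, without advancing time (a new reading comes with each control period).
- eyes.read_camera(name): name is "scene" or "top" or "wrist"; returns a dict with "image" (384x512x3 uint8, red, green, blue), "fov_y" (degrees; the focal length in pixels is half the picture's height over the tangent of half this angle, whatever the lens; pixels are square), "cx", "cy" (the principal point, pixels), "k1" (the pictures are not rectified: a ray, as slopes to the right and down, at radius r is drawn at 1 + k1 r^2 times it, then the intrinsics apply), "extrinsics" (4x4, takes a point from world to camera coordinates). Camera axes: x right, y down, z forward; pixel columns grow to the right and rows downward; lengths in mm; the calibration is good to about 2 mm. A picture is of the moment at which its call begins. There is no depth.
- job.finish_job(): hands the job in, once; it reports no verdict.
Trained networks look in the newest picture that a camera, given by its name, has taken for a name from the list of things; names that differ only in an ending like _2 or _b are one class to them, and where a whole thing is asked for, a point or a joint stands for the part that bears it (a point fixed in the world has none). Each returns a list of dicts, best first, with "conf" (0 to 1); they miss things now and then, are a little off and sometimes report something else, mostly with a low value. They report only what shows in the picture. A call takes as long as a camera call.
- finder.cut_out(camera, target): "mask" (384x512 bool, what is visible of it).
- finder.pinpoint(camera, target): "centre" ([x, y, z] in mm, in world coordinates, good to about 4 mm: a listed point, or the origin of a listed thing).
The state is a dict: "clock": time; "q": joint angles; "qd": joint speeds; "joint_efforts": joint torques, N m; "position": TCP position; "tool_rot": TCP orientation; "force": force on the tool from outside, world axes, zero at the start; "torque": the same for the moment, N m; "width": finger opening in mm.
Only numpy, scipy, OpenCV 4.12 (cv2) and the standard library are available. Lean on these libraries where they do the work, as an engineer would, in place of code of your own. Each camera call takes 0.05 s, during which the arm holds its last target.

## Working session

There is one attempt and no reset: what is moved stays moved. The work goes in short steps, Python scripts to look and compute and a tool call to move; the robot and the scene stay as the last step left them, time stands still between calls to the robot, and variables do not carry over. Pictures are saved under pics/ and viewed, and the job is handed in when it is done.

Besides the shell and the picture viewer there is one more tool, called after "Call:" as name([rows], argument=value, ...), one row to a line, values as JSON. servo_tool: Moves the arm, as the interface text tells. Its arguments: {"type":"object","properties":{"series":{"type":"array","items":{"type":"array","items":{"type":"array","items":{"type":"number"}}}},"force":{"type":"number"}},"required":["series"]}

```bash
ls; mkdir -p pics; cat > h.py <<'E'
import numpy as np, cv2
from cell import arm, eyes, job, finder
def snap(n,f=None):
    c=eyes.read_camera(n)
    if f: cv2.imwrite('pics/'+f,cv2.cvtColor(c['image'],cv2.COLOR_RGB2BGR))
    return c
E
python3 - <<'E'
from h import *
print(arm.read_state())
for n in ['scene','top','wrist']:
    c=snap(n,n+'0.png'); print(n,c['fov_y'],c['cx'],c['cy'],c['k1'],np.round(c['extrinsics'],3).tolist())
E
```

```text
pics
{'clock': 0.0, 'q': array([-1.44900905e+00,  3.42687761e-01,  1.52500541e+00,  2.23064276e-05,
        1.27536868e+00, -1.46026470e-01]), 'qd': array([ 1.15651466e-03, -3.65369684e-04, -1.66375814e-05,  1.39914216e-03,
       -5.24770348e-04,  4.94852670e-04]), 'joint_efforts': array([-6.70046338e-04, -4.31246102e+01, -2.44220209e+01,  7.17329420e-02,
        5.60350728e-02, -1.11402130e-04]), 'position': array([ 138.89403668, -505.88753444,  226.06714642]), 'tool_rot': array([-3.14014219e+00, -2.34883851e-04,  2.67807063e-01]), 'force': array([-0.02215291,  0.26169588,  0.92367223]), 'torque': array([-0.01401267,  0.02274197, -0.01477231]), 'width': 91.52854845960668}
scene 56.16319915159741 256.6002996904204 192.954775684619 -0.022628172864111732 [[0.237, 0.972, -0.008, -181.817], [0.751, -0.188, -0.633, -288.422], [-0.616, 0.143, -0.774, 1452.316], [0.0, 0.0, 0.0, 1.0]]
top 51.93521053462035 262.2184774353441 189.8369694283014 -0.09781522521442089 [[-0.027, -1.0, -0.014, 69.597], [-0.981, 0.029, -0.191, 525.132], [0.191, 0.008, -0.982, 1136.576], [0.0, 0.0, 0.0, 1.0]]
wrist 62.60456999471508 254.10862765758745 197.66334698138732 -0.06426732575752399 [[0.265, -0.964, -0.001, -524.328], [-0.923, -0.254, 0.288, -35.19], [-0.278, -0.075, -0.958, 390.451], [0.0, 0.0, 0.0, 1.0]]
```

View pics/scene0.png

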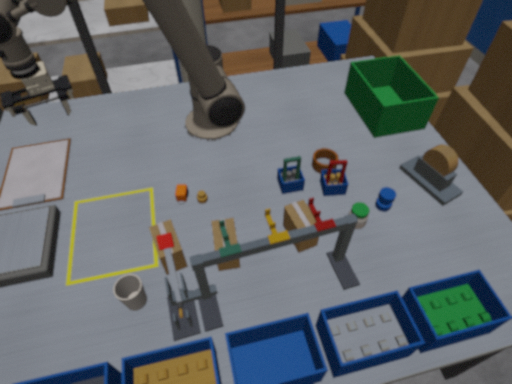

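View pics/top0.png

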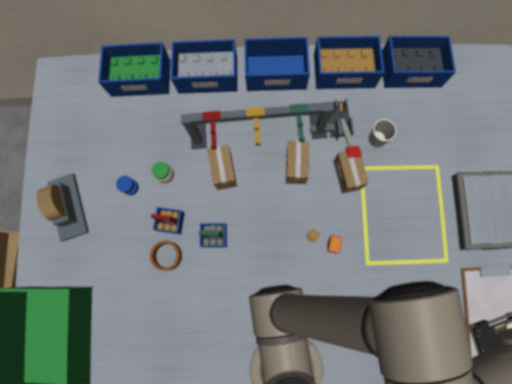

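```bash
python3 - <<'E'
from h import *
for n in ['top','scene']:
  snap(n)
  for t in ['caddy_red','caddy_yellow','caddy_green','eye_red','eye_yellow','eye_green','hook_red','hook_yellow','hook_green','lock_pad','carton1','park']:
    print(n,t,[(np.round(d['centre']).tolist(),round(float(d['conf']),2)) for d in finder.pinpoint(n,t)][:6])
print(arm.read_state()['clock'])
E
```

```text
top caddy_red [([446.0, 346.0, -5.0], 0.71), ([364.0, -159.0, 1.0], 0.57)]
top caddy_yellow []
top caddy_green [([396.0, 208.0, 0.0], 0.82)]
top eye_red [([444.0, 341.0, 115.0], 0.91), ([343.0, 352.0, 5.0], 0.6)]
top eye_yellow []
top eye_green [([398.0, 208.0, 119.0], 0.87), ([397.0, 209.0, 2.0], 0.69), ([392.0, -94.0, 2.0], 0.26)]
top hook_red [([643.0, 184.0, 185.0], 0.98), ([444.0, 341.0, 115.0], 0.15)]
top hook_yellow [([652.0, 68.0, 181.0], 0.75)]
top hook_green [([653.0, -51.0, 182.0], 0.93), ([444.0, 341.0, 118.0], 0.69)]
top lock_pad [([618.0, -206.0, 140.0], 0.63), ([396.0, 210.0, -3.0], 0.24)]
top carton1 [([606.0, -50.0, -2.0], 0.82), ([577.0, -217.0, 2.0], 0.73), ([604.0, 177.0, 1.0], 0.69)]
top park []
scene caddy_red [([444.0, 342.0, -5.0], 0.66)]
scene caddy_yellow []
scene caddy_green [([399.0, 211.0, 2.0], 0.56), ([398.0, 206.0, 114.0], 0.24)]
scene eye_red [([448.0, 343.0, 119.0], 0.95), ([603.0, 175.0, 0.0], 0.74)]
scene eye_yellow []
scene eye_green [([398.0, 212.0, 117.0], 0.68)]
scene hook_red [([644.0, 186.0, 187.0], 0.94)]
scene hook_yellow [([651.0, 66.0, 186.0], 0.58)]
scene hook_green [([655.0, -58.0, 186.0], 0.63)]
scene lock_pad [([618.0, -211.0, 143.0], 0.75)]
scene carton1 [([610.0, -52.0, -2.0], 0.82), ([579.0, -210.0, -1.0], 0.71), ([603.0, 175.0, 0.0], 0.61)]
scene park []
1.45
```

The scene shows three cartons (under the red hook, the green hook and the lever) and two caddies (red and green). The park is empty, at about (361..447, 166..264) in the top view. Next I measure precise poses.

```bash
cat >> h.py <<'E'
from scipy.optimize import minimize, least_squares
def K(c):
    f=c['image'].shape[0]/2/np.tan(np.radians(c['fov_y']/2)); return f
def proj(c,P):
    P=np.atleast_2d(P).astype(float); E=c['extrinsics']; q=P@E[:3,:3].T+E[:3,3]
    s=q[:,:2]/q[:,2:]; r2=(s**2).sum(1,keepdims=True); s=s*(1+c['k1']*r2)
    return s*K(c)+[c['cx'],c['cy']]
def ray(c,uv):
    d=(np.atleast_2d(uv).astype(float)-[c['cx'],c['cy']])/K(c); s=d.copy()
    for _ in range(20): s=d/(1+c['k1']*(s**2).sum(1,keepdims=True))
    E=c['extrinsics']; R=E[:3,:3]
    v=np.c_[s,np.ones(len(s))]@R; return -R.T@E[:3,3], v/np.linalg.norm(v,axis=1,keepdims=True)
def onz(c,uv,z):
    o,v=ray(c,uv); return o+v*((z-o[2])/v[:,2:])
def box(x,y,a,L=110,W=64,H=100,z0=0):
    p=np.array([[i*L/2,j*W/2,k*H] for k in(0,1) for i,j in((-1,-1),(1,-1),(1,1),(-1,1))])
    R=np.array([[np.cos(a),-np.sin(a),0],[np.sin(a),np.cos(a),0],[0,0,1]]); return p@R.T+[x,y,z0]
def boxmask(c,p):
    S=4;m=np.zeros((384*S,512*S),np.uint8)
    h=cv2.convexHull((proj(c,p)*S+S/2-.5).astype(np.float32)).astype(np.int32)
    cv2.fillConvexPoly(m,h,255); return cv2.resize(m,(512,384),interpolation=cv2.INTER_AREA)/255.
def fitbox(views,x0,**kw):
    """views: (cam,mask,ignore)"""
    def cost(p):
        t=0
        for c,m,ig in views:
            b=boxmask(c,box(*p[:2],p[2]/100,**kw)); w=~ig if ig is not None else 1
            t+=(np.abs(b-m)*w).sum()/max(m.sum(),1)
        return t
    best=None
    for a in (-25,-10,0,10,25):
        r=minimize(cost,[x0[0],x0[1],a],method='Nelder-Mead',options=dict(initial_simplex=np.array([x0[0],x0[1],a])+np.array([[0,0,0],[8,0,0],[0,8,0],[0,0,12]]),xatol=.1,fatol=1e-4))
        if best is None or r.fun<best.fun: best=r
    return best.x*[1,1,.01],best.fun
def cartons(names=('top','scene'),file=None):
    V={}
    for n in names:
        c=snap(n); 
        V[n]=(c,[d for d in finder.cut_out(n,'carton1') if d['conf']>.3],[d for d in finder.pinpoint(n,'carton1') if d['conf']>.4])
    pts=[]
    for n in names:
        for d in V[n][2]:
            if all(np.hypot(*(d['centre'][:2]-q[:2]))>45 for q in pts): pts.append(d['centre'])
    out=[]
    for p in pts:
        vs=[]
        for n in names:
            c,ms,_=V[n]; b=boxmask(c,box(p[0],p[1],0))
            sc=[(np.minimum(b,d['mask']).sum()/(1e-6+d['mask'].sum())) for d in ms]
            if sc and max(sc)>.5: vs.append((c,ms[int(np.argmax(sc))]['mask'].astype(float),None))
        if vs: 
            r,f=fitbox(vs,p); out.append((np.round(r,3).tolist(),round(f,2),len(vs)))
    if file:
        ims=[]
        for n in names:
            c=V[n][0]; im=cv2.resize(cv2.cvtColor(c['image'],cv2.COLOR_RGB2BGR),None,fx=1.5,fy=1.5)
            for r,_,_ in out:
                q=np.int32(proj(c,box(*r))*1.5+.25)
                cv2.polylines(im,[q[4:].reshape(-1,1,2)],True,(0,255,0),1);cv2.polylines(im,[q[:4].reshape(-1,1,2)],True,(255,0,255),1)
            cv2.imwrite('pics/'+file+n+'.png',im)
    return out
E
python3 - <<'E'
from h import *
for o in cartons(file='c1_'): print(o)
c=snap('top'); hsv=cv2.cvtColor(c['image'],cv2.COLOR_RGB2HSV)
m=cv2.inRange(hsv,(22,110,110),(35,255,255)); m[:150]=0;m[:,:345]=0
k,_,_,_=cv2.connectedComponentsWithStats(m)[0:4]
ys,xs=np.nonzero(m); W=onz(c,np.c_[xs,ys],0)
from cv2 import minAreaRect
print('park',minAreaRect(W[:,:2].astype(np.float32)), len(xs))
for t in ['tape_roll','coupling','grease_jar','tape_measure','pen_cup','brass_nut']:
    print(t,[(np.round(d['centre']).tolist(),round(float(d['conf']),2)) for d in finder.pinpoint('top',t)][:2])
E
```

```text
Traceback (most recent call last):
  File "h.py", line 49, in cartons
    if all(np.hypot(*(d['centre'][:2]-q[:2]))>45 for q in pts): pts.append(d['centre'])
       ~~~^^^^^^^^^^^^^^^^^^^^^^^^^^^^^^^^^^^^^^^^^^^^^^^^^^^^
  File "h.py", line 49, in <genexpr>
    if all(np.hypot(*(d['centre'][:2]-q[:2]))>45 for q in pts): pts.append(d['centre'])
                      ~~~~~~~~~~~~~~~^~~~~~
TypeError: unsupported operand type(s) for -: 'list' and 'list'
```

```bash
sed -i "s/pts.append(d\['centre'\])/pts.append(np.array(d['centre']))/" h.py
python3 - <<'E'
from h import *
for o in cartons(file='c1_'): print(o)
c=snap('top'); hsv=cv2.cvtColor(c['image'],cv2.COLOR_RGB2HSV)
m=cv2.inRange(hsv,(22,110,110),(35,255,255)); m[:150]=0;m[:,:345]=0
ys,xs=np.nonzero(m); W=onz(c,np.c_[xs,ys],0)
print('park',cv2.minAreaRect(W[:,:2].astype(np.float32)), len(xs))
for t in ['tape_roll','coupling','grease_jar','tape_measure','pen_cup','brass_nut']:
    print(t,[(np.round(d['centre']).tolist(),round(float(d['conf']),2)) for d in finder.pinpoint('top',t)][:2])
E
```

```text
([599.821, 174.79, 0.134], np.float64(0.58), 2)
([607.961, -53.345, -0.086], np.float64(1.31), 2)
([575.967, -213.592, 0.189], np.float64(0.77), 2)
park ((448.5511779785156, -384.31219482421875), (257.39593505859375, 306.9771728515625), 89.57805633544922) 901
tape_roll [([342.0, 352.0, 3.0], 0.8), ([397.0, 210.0, 116.0], 0.26)]
coupling []
grease_jar [([597.0, 362.0, -4.0], 0.86)]
tape_measure [([361.0, -160.0, 1.0], 0.78)]
pen_cup [([698.0, -320.0, -0.0], 0.96)]
brass_nut [([393.0, -92.0, 1.0], 0.7)]
```

View pics/c1_top.png

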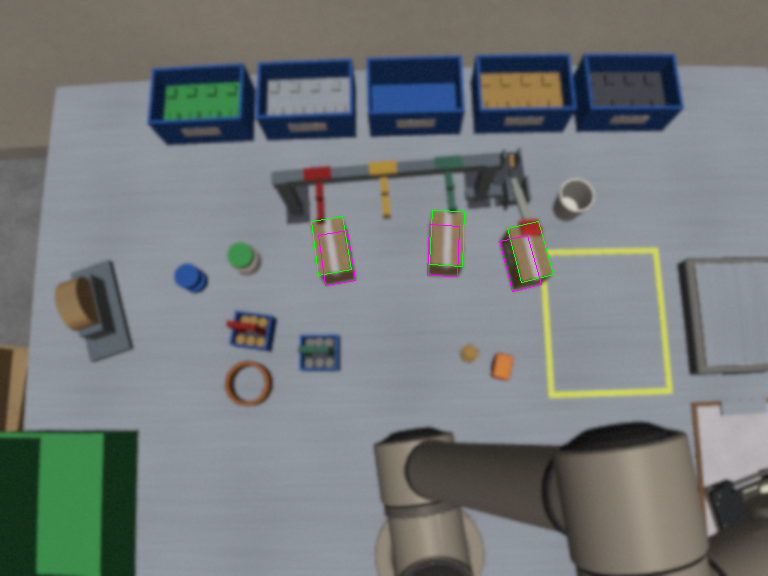

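View pics/c1_scene.png

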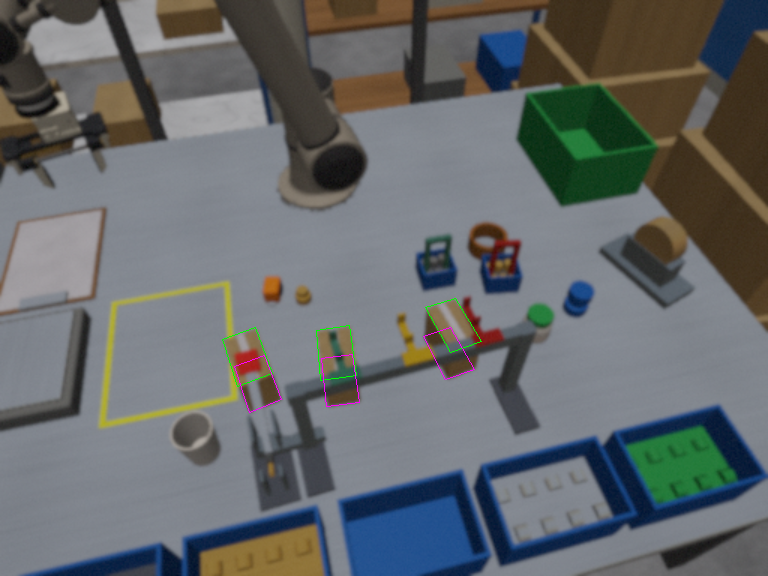

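All three fits follow the cartons well. The carton poses are (600,175,0.13), (608,-53,-0.09) and (576,-214,0.19), and the park centre is (448.5,-384). I start with the lever carton.

Call:
servo_tool([
  [[0, 0, 0, 0, 0, 0.134, 1], [0, 0, 0, 0, 0, 0.134, 1], [4, -2.8, 0, 0, 0, 0, 1], [4, -2.8, 0, 0, 0, 0, 1], [4, -2.8, 0, 0, 0, 0, 1], [4, -2.8, 0, 0, 0, 0, 1], [4, -2.8, 0, 0, 0, 0, 1], [4, -2.8, 0, 0, 0, 0, 1], [4, -2.8, 0, 0, 0, 0, 1], [4, -2.8, 0, 0, 0, 0, 1], [4, -2.8, 0, 0, 0, 0, 1], [4, -2.8, 0, 0, 0, 0, 1]],
], force=40)

```text
clock: 3.6
position: [540.5, -224.9, 226.8]
tool_rot: [3.141, -0.0, -0.0]
force: [-0.2, -0.6, 0.1]
width: 92.2
```

Call:
servo_tool([
  [[0.6, -0.5, 0, 0, 0, -0.095, 1], [0, 0, 0, 0, 0, -0.094, 1], [0, 0, 2, 0, 0, 0, 1], [0, 0, 0, 0, 0, 0, 1], [0, 0, 0, 0, 0, 0, 1]],
])

```text
clock: 4.1
position: [544.8, -221.3, 206.7]
tool_rot: [-3.141, 0.001, 0.188]
force: [0.1, -0.3, 1.3]
width: 91.9
```

```bash
python3 - <<'E'
from h import *
c=snap('wrist','w1.png'); s=arm.read_state(); print(s['position'],s['tool_rot'])
print([(np.round(d['centre']).tolist(),round(float(d['conf']),2)) for d in finder.pinpoint('wrist','carton4')])
o=[576,-213.6,.189]; print(np.round(proj(c,box(*o))).tolist())
E
```

```text
[ 545.12171158 -221.58894485  207.25671503] [ 3.14127637e+00 -3.16063101e-04  1.88327589e-01]
[([613.0, -50.0, -2.0], 0.81), ([581.0, -215.0, -3.0], 0.59)]
[[280.0, 191.0], [282.0, 95.0], [224.0, 95.0], [226.0, 191.0], [288.0, 221.0], [292.0, 92.0], [212.0, 92.0], [216.0, 221.0]]
```

View pics/w1.png

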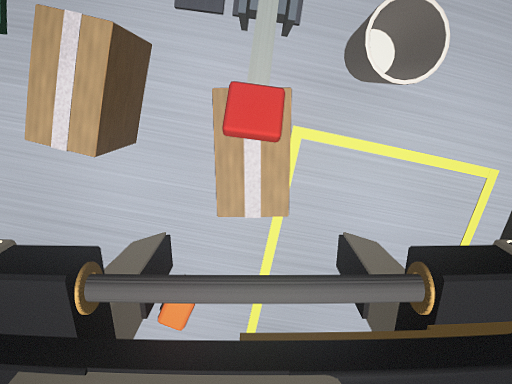

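The wrist picture shows carton 4's top at (213,88)-(289,216), about 4 px (4 mm) further out than predicted and laterally on centre. The tool goes down and grips.

Call:
servo_tool([
  [[0.3, 0, 4, 0, 0, 0, 1], [0, 0, 4, 0, 0, 0, 1], [0, 0, 4, 0, 0, 0, 1], [0, 0, 3.7, 0, 0, 0, 1], [0, 0, 0, 0, 0, 0, 1], [0, 0, 0, 0, 0, 0, 0.5], [0, 0, 0, 0, 0, 0, 0.5], [0, 0, 0, 0, 0, 0, 0.5], [0, 0, 0, 0, 0, 0, 0.5], [0, 0, 0, 0, 0, 0, 0.5]],
], force=40)

```text
clock: 5.2
position: [548.6, -221.0, 51.5]
tool_rot: [3.14, -0.002, 0.189]
force: [-0.5, 1.7, 7.3]
width: 64.1
```

Call:
servo_tool([
  [[0, 0, -0.4, 0, 0, 0, 0.5], [0, 0, -0.5, 0, 0, 0, 0.5], [-2, 0, 0, 0, 0, 0, 0.5], [-3, 0, 0, 0, 0, 0, 0.5], [-3, 0, 0, 0, 0, 0, 0.5], [-1, 0, 0, 0, 0, 0, 0.5], [0, 0, -2, 0, 0, 0.06, 0.5], [0, 0, -2, 0, 0, 0.06, 0.5], [0, 0, -2, 0, 0, 0.069, 0.5]],
])

```text
clock: 6.1
position: [460.1, -237.9, 119.8]
tool_rot: [3.141, -0.001, -0.003]
force: [0.5, 0.1, -1.6]
width: 63.4
```

```bash
python3 - <<'E'
from h import *
c=snap('scene','s2.png'); c=snap('wrist','w2.png')
E
```

```text
(no output)
```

View pics/s2.png

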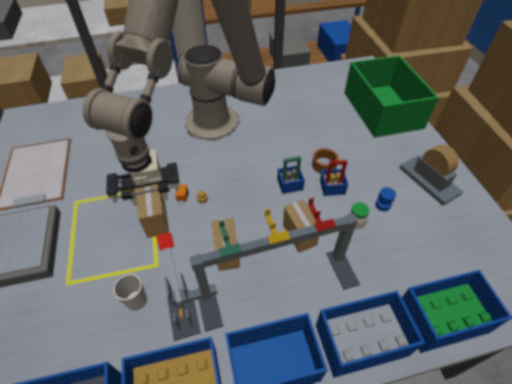

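The carton hangs level in the gripper at about (150,205) in the scene view. It goes to the far -y slot.

Call:
servo_tool([
  [[0.5, 4, 0, 0, 0, 0, 0.5], [0.5, 4.2, 0, 0, 0, 0, 0.5], [0.5, 4.2, 0, 0, 0, 0, 0.5], [0.5, 4.2, 0, 0, 0, 0, 0.5], [1, 4, 0, 0, 0, 0, 0.5], [0, 0, 2, 0, 0, 0, 0.5], [0, 0, 2, 0, 0, 0, 0.5], [0, 0, 1.6, 0, 0, 0, 0.5], [0, 0, 0.7, 0, 0, 0, 0.5], [0, 0, 0.3, 0, 0, 0, 0.5], [0, 0, 0, 0, 0, 0, 0.5]],
])

```text
clock: 7.3
position: [489.8, -443.8, 52.7]
tool_rot: [3.141, -0.0, 0.001]
force: [0.9, 0.1, -1.0]
width: 63.6
```

Call:
servo_tool([
  [[0, 0, 0.15, 0, 0, 0, 0.5], [0, 0, 0, 0, 0, 0, 1], [0, 0, 0, 0, 0, 0, 1], [0, 0, 0, 0, 0, 0, 1], [0, 0, 0, 0, 0, 0, 1], [0, 0, -3, 0, 0, 0, 1], [0, 0, -4, 0, 0, 0, 1], [0, 0, -5, 0, 0, 0, 1], [0, 0, -5, 0, 0, 0, 1]],
])

```text
clock: 8.2
position: [489.2, -443.4, 222.9]
tool_rot: [-3.141, 0.0, -0.0]
force: [0.6, -1.2, 0.1]
width: 91.8
```

```bash
python3 - <<'E'
from h import *
for o in cartons(file='c2_'): print(o)
E
```

```text
([599.735, 174.266, 0.131], np.float64(0.61), 2)
([518.809, -443.761, 0.026], np.float64(0.41), 2)
([607.958, -52.553, -0.068], np.float64(0.98), 2)
```

View pics/c2_scene.png

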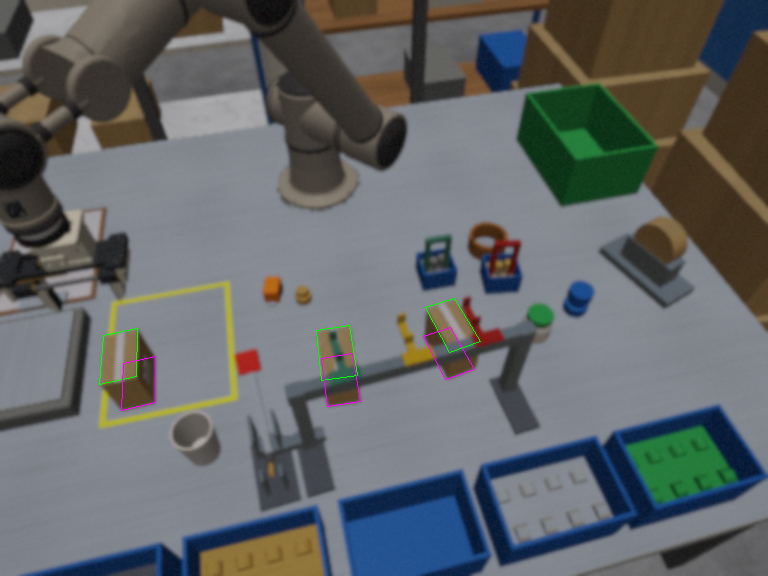

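Carton 4 stands in the park at (519,-444), shown at (125,370) in the overlay. Now the green-hook carton.

Call:
servo_tool([
  [[0.9, -3.9, 0, 0, 0, 0, 1], [0.9, -3.9, 0, 0, 0, 0, 1], [0.9, -3.9, 0, 0, 0, 0, 1], [0.9, -3.9, 0, 0, 0, 0, 1], [0.9, -3.9, 0, 0, 0, 0, 1], [0.9, -3.9, 0, 0, 0, 0, 1], [0.9, -3.9, 0, 0, 0, 0, 1], [0.9, -3.9, 0, 0, 0, 0, 1], [0.9, -4, 0, 0, 0, 0, 1], [0.7, -4, 1, 0, 0, 0, 1], [0, 0, 1, 0, 0, 0.07, 1], [0, 0, 0, 0, 0, 0, 1]],
])

```text
clock: 9.7
position: [576.1, -50.2, 198.0]
tool_rot: [-3.141, 0.006, -0.068]
force: [0.5, -0.2, -0.4]
width: 92.0
```

```bash
python3 - <<'E'
from h import *
c=snap('wrist','w3.png'); s=arm.read_state(); print(s['position'],s['tool_rot'])
o=[608,-52.5,-.07]; print(np.round(proj(c,box(*o)))[4:].tolist())
E
```

```text
[576.54231072 -51.25478223 199.09936769] [-3.14124058  0.00451219 -0.06807636]
[[291.0, 224.0], [296.0, 91.0], [213.0, 91.0], [218.0, 224.0]]
```

View pics/w3.png

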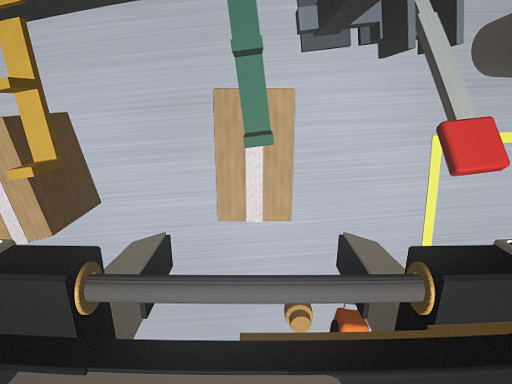

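The carton top at (213,88)-(292,220) is centred and about 3 mm further out than predicted. The tool goes down and grips.

Call:
servo_tool([
  [[0, 0, 4, 0, 0, 0, 1], [0, 0, 4, 0, 0, 0, 1], [0, 0, 4, 0, 0, 0, 1], [0, 0, 2.7, 0, 0, 0, 1], [0, 0, 0, 0, 0, 0, 1], [0, 0, 0, 0, 0, 0, 0.5], [0, 0, 0, 0, 0, 0, 0.5], [0, 0, 0, 0, 0, 0, 0.5], [0, 0, 0, 0, 0, 0, 0.5], [0, 0, 0, 0, 0, 0, 0.5]],
])

```text
clock: 10.75
position: [578.3, -51.7, 55.7]
tool_rot: [3.141, -0.002, -0.07]
force: [-1.1, 2.3, 6.9]
width: 64.0
```

Call:
servo_tool([
  [[0, 0, -0.4, 0, 0, 0, 0.5], [0, 0, -0.5, 0, 0, 0, 0.5], [-2, 0, 0, 0, 0, 0, 0.5], [-3, 0, 0, 0, 0, 0, 0.5], [-3, 0, 0, 0, 0, 0, 0.5], [-2, 0, 0, 0, 0, -0.07, 0.5], [0, 0, -2, 0, 0, 0, 0.5], [0, 0, -3, 0, 0, 0, 0.5], [0, 0, -2, 0, 0, 0, 0.5]],
])

```text
clock: 11.65
position: [478.0, -44.9, 135.0]
tool_rot: [3.141, -0.001, -0.0]
force: [0.3, 0.5, -2.3]
width: 63.8
```

Call:
servo_tool([
  [[0.2, 4, 0, 0, 0, 0, 0.5], [0.2, 4, 0, 0, 0, 0, 0.5], [0.2, 4, 0, 0, 0, 0, 0.5], [0.2, 4, 0, 0, 0, 0, 0.5], [0.2, 4, 0, 0, 0, 0, 0.5], [0.2, 4, 0, 0, 0, 0, 0.5], [0, 3.9, 0, 0, 0, 0, 0.5], [0, 0, 3, 0, 0, 0, 0.5], [0, 0, 3, 0, 0, 0, 0.5], [0, 0, 1.2, 0, 0, 0, 0.5], [0, 0, 0.4, 0, 0, 0, 0.5], [0, 0, 0.2, 0, 0, 0, 0.5]],
])

```text
clock: 12.85
position: [490.2, -323.8, 55.9]
tool_rot: [3.141, -0.001, 0.0]
force: [-0.4, -1.1, -2.5]
width: 64.4
```

Call:
servo_tool([
  [[0, 0, 0.1, 0, 0, 0, 0.5], [0, 0, 0.1, 0, 0, 0, 0.5], [0, 0, 0, 0, 0, 0, 0.5]],
])

```text
clock: 13.15
position: [490.5, -324.0, 55.7]
tool_rot: [3.14, -0.002, 0.0]
force: [-3.3, 2.0, 7.1]
width: 63.6
```

Contact is confirmed, so the jaws release and the tool rises.

Call:
servo_tool([
  [[0, 0, 0, 0, 0, 0, 1], [0, 0, 0, 0, 0, 0, 1], [0, 0, 0, 0, 0, 0, 1], [0, 0, 0, 0, 0, 0, 1], [0, 0, -3, 0, 0, 0, 1], [0, 0, -4, 0, 0, 0, 1], [0, 0, -4, 0, 0, 0, 1], [0, 0, -5, 0, 0, 0, 1]],
])

```text
clock: 13.95
position: [489.1, -323.1, 213.5]
tool_rot: [-3.14, 0.002, -0.0]
force: [0.7, -0.3, 0.2]
width: 91.6
```

```bash
python3 - <<'E'
from h import *
for o in cartons(file='c3_'): print(o)
E
```

```text
([600.45, 174.52, 0.143], np.float64(0.62), 2)
([518.725, -322.974, 0.031], np.float64(1.99), 2)
([519.019, -444.406, 0.046], np.float64(0.04), 1)
```

View pics/c3_scene.png

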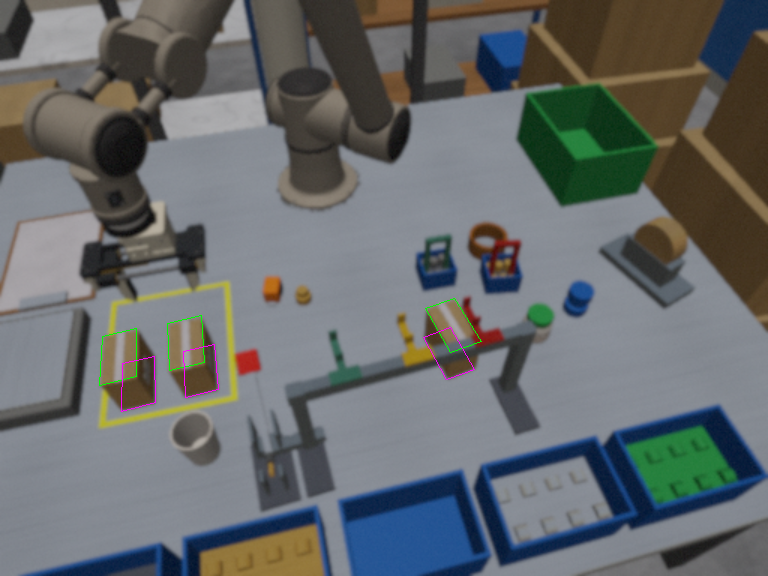

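Two cartons are parked upright, at (125,370) and (190,355) in the overlay. Next the red-hook carton.

Call:
servo_tool([
  [[0.8, -4.5, 0, 0, 0, 0, 1], [0.8, -4.5, 0, 0, 0, 0, 1], [0.8, -4.5, 0, 0, 0, 0, 1], [0.8, -4.5, 0, 0, 0, 0, 1], [0.8, -4.5, 0, 0, 0, 0, 1], [0.8, -4.5, 0, 0, 0, 0, 1], [0.8, -4.5, 0, 0, 0, 0, 1], [0.8, -4.5, 0, 0, 0, 0, 1], [0.8, -4.5, 0, 0, 0, 0, 1], [0.8, -4.5, 0, 0, 0, 0, 1], [0.3, -4.3, 1, 0, 0, -0.14, 1], [0, 0, 0, 0, 0, 0, 1]],
])

```text
clock: 15.45
position: [571.1, 174.1, 199.6]
tool_rot: [-3.14, 0.006, 0.149]
force: [-0.8, -1.0, -0.5]
width: 92.0
```

```bash
python3 - <<'E'
from h import *
c=snap('wrist','w4.png'); s=arm.read_state(); print(s['position'],s['tool_rot'])
o=[600.5,174.5,.14]; print(np.round(proj(c,box(*o)))[4:].tolist())
E
```

```text
[571.36900689 171.56654281 200.2236806 ] [3.14154485 0.00527994 0.14403843]
[[295.0, 227.0], [301.0, 96.0], [219.0, 95.0], [222.0, 227.0]]
```

View pics/w4.png

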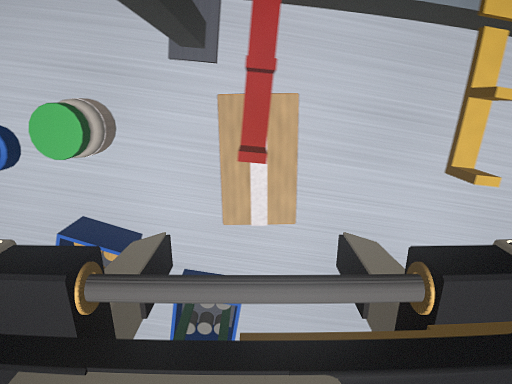

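The carton top (218,93)-(297,224) is centred at u≈259, so I shift 3 mm right and go down.

Call:
servo_tool([
  [[0, 0.3, 4, 0, 0, 0, 1], [0, 0, 4, 0, 0, 0, 1], [0, 0, 4, 0, 0, 0, 1], [0, 0, 2.7, 0, 0, 0, 1], [0, 0, 0, 0, 0, 0, 1], [0, 0, 0, 0, 0, 0, 0.5], [0, 0, 0, 0, 0, 0, 0.5], [0, 0, 0, 0, 0, 0, 0.5], [0, 0, 0, 0, 0, 0, 0.5], [0, 0, 0, 0, 0, 0, 0.5]],
])

```text
clock: 16.5
position: [574.0, 166.7, 57.7]
tool_rot: [-3.141, -0.003, 0.14]
force: [-0.7, 1.3, 6.6]
width: 64.6
```

Call:
servo_tool([
  [[0, 0, -0.4, 0, 0, 0, 0.5], [0, 0, -0.5, 0, 0, 0, 0.5], [-2, 0, 0, 0, 0, 0, 0.5], [-3, 0, 0, 0, 0, 0, 0.5], [-3.5, 0, 0, 0, 0, 0, 0.5], [0, 0, -2, 0, 0, 0, 0.5], [0, 0, -3, 0, 0, 0, 0.5], [0, 0, -3, 0, 0, 0, 0.5], [0, 0, -3, 0, 0, 0.07, 0.5], [0, 0, -1, 0, 0, 0.07, 0.5]],
])

```text
clock: 17.5
position: [490.4, 154.6, 188.6]
tool_rot: [-3.141, -0.005, -0.003]
force: [0.3, 0.2, -1.4]
width: 64.3
```

Call:
servo_tool([
  [[-1.2, 3, 0, 0, 0, 0, 0.5], [-1.2, 4.8, 0, 0, 0, 0, 0.5], [-1.2, 4.8, 0, 0, 0, 0, 0.5], [-1.2, 4.8, 0, 0, 0, 0, 0.5], [-1.2, 4.8, 0, 0, 0, 0, 0.5], [-1.2, 4.8, 0, 0, 0, 0, 0.5], [-1.2, 4.8, 0, 0, 0, 0, 0.5], [-1.2, 4.8, 0, 0, 0, 0, 0.5], [-1.2, 4.8, 0, 0, 0, 0, 0.5], [-1.2, 4.8, 0, 0, 0, 0, 0.5], [-1.2, 4.8, 0, 0, 0, 0, 0.5], [-1.2, 4.8, 0, 0, 0, 0, 0.5]],
])

```text
clock: 18.7
position: [343.9, -405.5, 185.5]
tool_rot: [3.141, 0.0, -0.001]
force: [0.3, 0.5, -0.8]
width: 64.3
```

Call:
servo_tool([
  [[0, 4, 0, 0, 0, 0, 0.5], [0, 0, 3, 0, 0, 0, 0.5], [0, 0, 3, 0, 0, 0, 0.5], [0, 0, 3, 0, 0, 0, 0.5], [0, 0, 2, 0, 0, 0, 0.5], [0, 0, 1, 0, 0, 0, 0.5], [0, 0, 0.4, 0, 0, 0, 0.5], [0, 0, 0, 0, 0, 0, 0.5], [0, 0, 0, 0, 0, 0, 0.5]],
])

```text
clock: 19.6
position: [345.4, -444.2, 62.4]
tool_rot: [3.14, -0.001, -0.0]
force: [0.1, 0.8, -1.4]
width: 64.0
```

Call:
servo_tool([
  [[0, 0, 0.3, 0, 0, 0, 0.5], [0, 0, 0.15, 0, 0, 0, 0.5], [0, 0, 0, 0, 0, 0, 0.5]],
])

```text
clock: 19.9
position: [345.2, -444.0, 57.7]
tool_rot: [3.14, -0.001, -0.0]
force: [-0.6, 0.4, 4.5]
width: 64.2
```

Call:
servo_tool([
  [[0, 0, 0, 0, 0, 0, 1], [0, 0, 0, 0, 0, 0, 1], [0, 0, 0, 0, 0, 0, 1], [0, 0, 0, 0, 0, 0, 1], [0, 0, -3, 0, 0, 0, 1], [0, 0, -4, 0, 0, 0, 1], [0, 0, -5, 0, 0, 0, 1], [0, 0, -5, 0, 0, 0, 1], [0, 0, -1, 0, 0, 0, 1]],
])

```text
clock: 20.8
position: [346.3, -445.7, 243.2]
tool_rot: [3.132, -0.006, -0.0]
force: [0.3, -0.5, 0.2]
width: 91.8
```

Call:
servo_tool([
  [[0, -4.8, 0, 0, 0, 0, 1], [0, -4.8, 0, 0, 0, 0, 1], [0.6, -4.8, 0, 0, 0, 0, 1], [0.6, -4.8, 0, 0, 0, 0, 1], [0.6, -4.8, 0, 0, 0, 0, 1], [0.6, -4.8, 0, 0, 0, 0, 1], [0.6, -4.8, 0, 0, 0, 0, 1], [0.6, -4.8, 0, 0, 0, 0, 1], [0.6, -4.8, 0, 0, 0, 0, 1], [0.6, -4.8, 0, 0, 0, 0, 1], [0.6, -4.8, 0, 0, 0, 0, 1], [0, -4.8, 0, 0, 0, 0, 1]],
])

```text
clock: 22.0
position: [399.1, 134.5, 236.4]
tool_rot: [3.141, -0.0, -0.0]
force: [1.2, -1.7, -0.0]
width: 91.6
```

```bash
python3 - <<'E'
from h import *
for o in cartons(file='c4_'): print(o)
s=arm.read_state(); print(s['position'])
for n in ['top','scene']:
  for t in ['eye_red','eye_green','hook_red','hook_green']:
    print(n,t,[(np.round(d['centre']).tolist(),round(float(d['conf']),2)) for d in finder.pinpoint(n,t)][:2])
E
```

```text
([519.853, -444.195, 0.022], np.float64(0.11), 2)
([371.797, -443.464, 0.06], np.float64(0.24), 2)
([519.947, -324.948, 0.024], np.float64(0.13), 2)
[398.99456239 131.67610804 236.36121065]
top eye_red [([393.0, -94.0, 2.0], 0.73), ([444.0, 341.0, 116.0], 0.6)]
top eye_green [([401.0, 210.0, 116.0], 0.75), ([600.0, 362.0, -2.0], 0.74)]
top hook_red [([392.0, -93.0, 2.0], 0.54)]
top hook_green [([654.0, -54.0, 180.0], 0.65), ([371.0, -443.0, -1.0], 0.24)]
scene eye_red [([450.0, 346.0, 121.0], 0.86)]
scene eye_green [([402.0, 207.0, 120.0], 0.9), ([361.0, -154.0, 0.0], 0.23)]
scene hook_red [([645.0, 184.0, 189.0], 0.83)]
scene hook_green [([657.0, -56.0, 184.0], 0.7), ([378.0, -444.0, -1.0], 0.17)]
```

View pics/c4_scene.png

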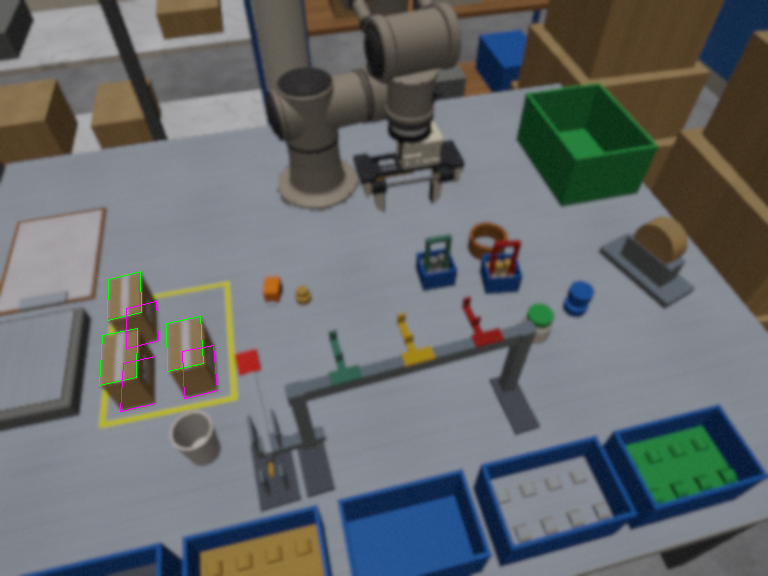

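View pics/c4_top.png

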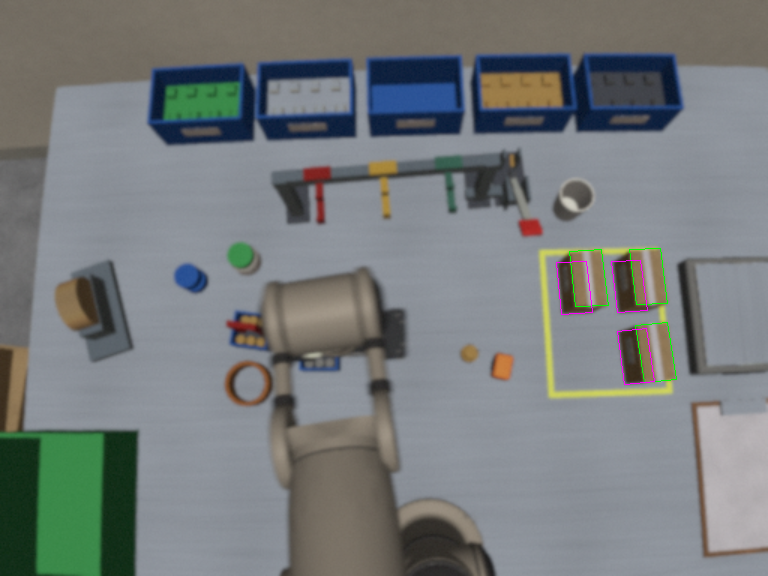

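Three cartons stand inside the tape. Now I work out the caddy and hook orientations from the raw pictures.

```bash
python3 - <<'E'
from h import *
V=[]
for n in ['top','scene']:
    c=snap(n); c['image']=cv2.cvtColor(cv2.imread(f'pics/{n}0.png'),cv2.COLOR_BGR2RGB); V.append(c)
def cad(x,y,a): return box(x,y,a,70,76,55), box(x,y,a,12,56,73,55)
for nm,p in [('red',(446,343)),('green',(400,209))]:
    vs=[]
    for c in V:
        u,v=np.int32(proj(c,[*p,30])[0]); im=c['image']
        g=np.full(im.shape[:2],2,np.uint8); 
        b=cv2.dilate((boxmask(c,box(*p,0,76,76,55))>.5).astype(np.uint8),np.ones((9,9)))
        hs=cv2.cvtColor(im,cv2.COLOR_RGB2HSV)
        m=(cv2.inRange(hs,(105,120,20),(130,255,255))>0)&(b>0)
        # tray+contents: hull of blue
        ys,xs=np.nonzero(m); h=cv2.convexHull(np.c_[xs,ys].astype(np.int32)); mm=np.zeros(m.shape,np.uint8); cv2.fillConvexPoly(mm,h,1)
        vs.append((c,mm.astype(float),None))
    for k in (vs[:1],vs[1:],vs):
        r,f=fitbox(k,p,L=70,W=76,H=55); print(nm,np.round(r,2),round(f,3))
    for c,f in zip(V,'ts'):
        im=cv2.cvtColor(c['image'],cv2.COLOR_RGB2BGR); u,v=np.int32(proj(c,[*p,60])[0]); 
        cr=cv2.resize(im[v-40:v+40,u-40:u+40],None,fx=5,fy=5,interpolation=cv2.INTER_CUBIC)
        for bx in cad(*r):
            q=np.int32((proj(c,bx)-[u-40,v-40]+.5)*5)
            cv2.polylines(cr,[q[4:].reshape(-1,1,2)],True,(255,255,255),1)
        cv2.imwrite(f'pics/cad_{nm}{f}.png',cr)
ims=[cv2.imread(f'pics/cad_{n}{f}.png') for n in('red','green') for f in 'ts']
cv2.imwrite('pics/cad.png',cv2.resize(np.vstack([np.hstack(ims[:2]),np.hstack(ims[2:])]),(600,600)))
E
```

```text
red [ 4.4493e+02  3.4271e+02 -2.3000e-01] 0.14
red [ 4.4234e+02  3.4489e+02 -2.3000e-01] 0.133
red [ 4.4433e+02  3.4406e+02 -2.3000e-01] 0.285
green [ 3.9635e+02  2.0651e+02 -2.0000e-02] 0.149
green [ 3.9652e+02  2.0787e+02 -1.5000e-01] 0.153
green [ 3.9647e+02  2.0815e+02 -1.2000e-01] 0.315
```

View pics/cad.png

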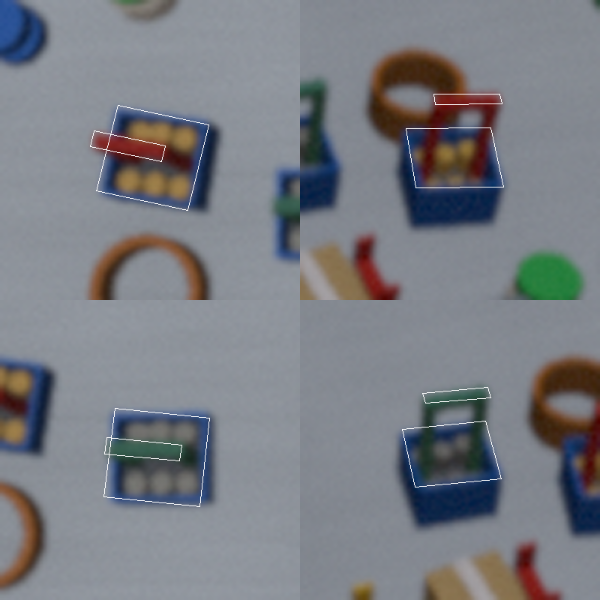

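Call:
servo_tool([
  [[-2.4, -3.9, 0, 0, 0, 0, 1], [-2.5, -3.8, 0, 0, 0, 0, 1], [0, 0, 0, 0, 0, 0, 1], [0, 0, 0, 0, 0, 0, 1]],
])

```text
clock: 23.2
position: [349.7, 210.1, 236.8]
tool_rot: [3.141, -0.0, 0.003]
force: [-0.1, -0.9, -0.1]
width: 91.2
```

```bash
python3 - <<'E'
from h import *
c=snap('wrist','w5.png'); s=arm.read_state(); print(s['position'],s['tool_rot'])
for t in ['eye_green','eye_red','caddy_green']: print([(np.round(d['centre']).tolist(),round(float(d['conf']),2)) for d in finder.pinpoint('wrist',t)][:2])
for a in (0,-.06): print(np.round(proj(c,box(398,208.5,a,12,56,73,55)))[4:].tolist())
E
```

```text
[350.29727386 209.44952328 236.77549705] [ 3.14121965e+00 -5.85830019e-04  8.75322737e-04]
[([400.0, 212.0, 120.0], 0.69)]
[([445.0, 346.0, 124.0], 0.75)]
[([397.0, 201.0, 2.0], 0.89)]
[[290.0, 148.0], [290.0, 134.0], [223.0, 134.0], [223.0, 148.0]]
[[289.0, 150.0], [290.0, 136.0], [223.0, 132.0], [223.0, 146.0]]
```

View pics/w5.png

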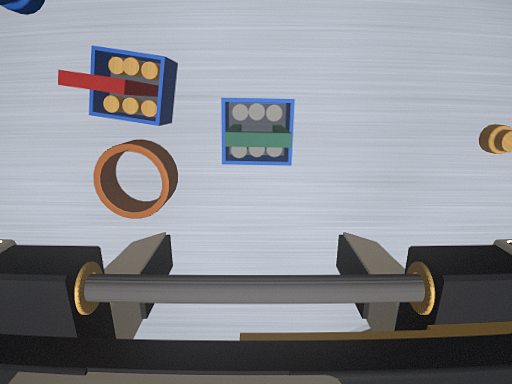

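The green bar spans (225,133)-(291,147), so its yaw is about -0.015 and its centre (399,207.5). I grip it across its legs.

Call:
servo_tool([
  [[2.4, 0.1, 0, 0, 0, 0, 1], [2.5, 0.1, 0, 0, 0, 0.015, 1], [0, 0, 3, 0, 0, 0, 1], [0, 0, 4, 0, 0, 0, 1], [0, 0, 4, 0, 0, 0, 1], [0, 0, 3.5, 0, 0, 0, 1], [0, 0, 0, 0, 0, 0, 0.5], [0, 0, 0, 0, 0, 0, 0.5], [0, 0, 0, 0, 0, 0, 0.5], [0, 0, 0, 0, 0, 0, 0.5], [0, 0, 0, 0, 0, 0, 0.5], [0, 0, 0, 0, 0, 0, 0.5]],
], force=30)

```text
clock: 24.6
position: [399.9, 207.6, 92.9]
tool_rot: [-3.141, -0.003, -0.015]
force: [-1.0, -1.1, 7.5]
width: 55.8
```

Call:
servo_tool([
  [[0, 0, -2, 0, 0, 0, 0.5], [0, 0, -4, 0, 0, 0, 0.5], [0, 0, -4, 0, 0, -0.015, 0.5], [0, 0, -1.4, 0, 0, 0, 0.5], [2, 3, 0, 0, 0, 0, 0.5], [2.5, 3.9, 0, 0, 0, 0, 0.5], [2.5, 3.9, 0, 0, 0, 0, 0.5], [2.5, 3.9, 0, 0, 0, 0, 0.5], [2.5, 3.9, 0, 0, 0, 0, 0.5], [2.5, 3.9, 0, 0, 0, 0, 0.5], [2.5, 3.7, 0, 0, 0, -0.046, 0.5], [0, 0, 0, 0, 0, 0, 0.5]],
])

```text
clock: 25.8
position: [571.2, -59.3, 205.1]
tool_rot: [3.14, -0.001, 0.042]
force: [-0.6, 0.2, -1.7]
width: 56.0
```

```bash
python3 - <<'E'
from h import *
c=snap('wrist','w6.png'); s=arm.read_state(); print(s['position'],s['tool_rot'])
for t in ['hook_green','eye_green','hook_yellow']: print([(np.round(d['centre']).tolist(),round(float(d['conf']),2)) for d in finder.pinpoint('wrist',t)][:2])
a=.046;x,y=655.7,-54.4
print(np.round(proj(c,[[x,y,185],[x-24*np.cos(a),y-24*np.sin(a),207],[x+19,y+1,205]])).tolist())
E
```

```text
[569.63034238 -56.77963723 204.98717463] [3.14151747e+00 7.39294618e-04 4.23886268e-02]
[([657.0, -57.0, 183.0], 0.69)]
[([569.0, -59.0, 230.0], 0.6)]
[([651.0, 64.0, 184.0], 0.6)]
[[252.0, 92.0], [252.0, 141.0], [251.0, 48.0]]
```

View pics/w6.png

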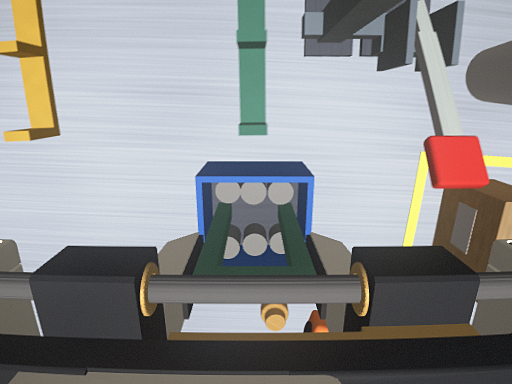

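The hook strip runs vertically at u≈253 (tip at v≈128) and is in line with the tray. I advance 8.7 cm, then lower.

Call:
servo_tool([
  [[2.5, 0, 0, 0, 0, 0, 0.5], [2.5, 0, 0, 0, 0, 0, 0.5], [2.2, 0, 0, 0, 0, 0, 0.5], [1.5, 0, 0, 0, 0, 0, 0.5], [0, 0, 0, 0, 0, 0, 0.5], [0, 0, 1, 0, 0, 0, 0.5], [0, 0, 1, 0, 0, 0, 0.5], [0, 0, 0, 0, 0, 0, 0.5]],
])

```text
clock: 26.8
position: [654.1, -50.1, 183.5]
tool_rot: [-3.141, 0.004, 0.046]
force: [-0.6, 0.2, -2.1]
width: 55.8
```

```bash
python3 - <<'E'
from h import *
c=snap('wrist','w7.png'); s=arm.read_state(); print(s['position'],s['tool_rot'])
c=snap('scene'); cv2.imwrite('pics/s7.png',cv2.resize(cv2.cvtColor(c['image'],cv2.COLOR_RGB2BGR)[170:300,150:320],None,fx=4,fy=4,interpolation=cv2.INTER_CUBIC))
E
```

```text
[654.68971725 -50.33679179 184.53081287] [-3.14103920e+00  2.81032420e-03  4.57911653e-02]
```

View pics/w7.png

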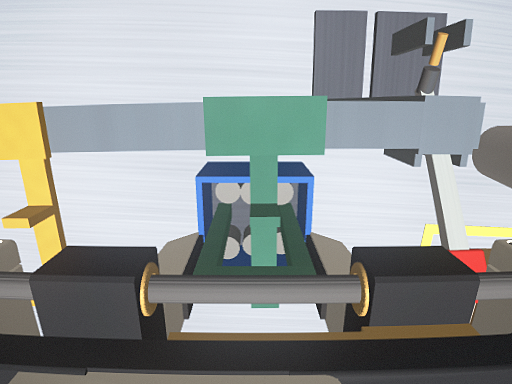

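View pics/s7.png

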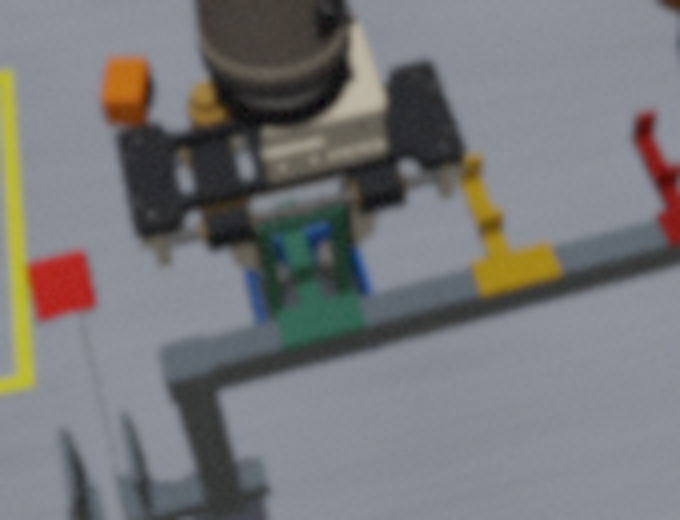

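The hook is seen at u≈264 against a handle centre of 255, so I shift about 4 mm right and lower on.

Call:
servo_tool([
  [[0.2, 0.4, 0, 0, 0, 0, 0.5], [0, 0, 1, 0, 0, 0, 0.5], [0, 0, 0.8, 0, 0, 0, 0.5], [0, 0, 0.4, 0, 0, 0, 0.5], [0, 0, 0, 0, 0, 0, 0.5]],
])

```text
clock: 27.4
position: [657.6, -54.4, 162.4]
tool_rot: [-3.141, 0.002, 0.046]
force: [-0.6, -0.1, -1.9]
width: 55.8
```

Call:
servo_tool([
  [[0, 0, 0.2, 0, 0, 0, 0.5], [0, 0, 0.1, 0, 0, 0, 0.5], [0, 0, 0, 0, 0, 0, 0.5]],
])

```text
clock: 27.7
position: [658.2, -54.4, 160.7]
tool_rot: [3.141, -0.0, 0.046]
force: [0.0, -0.4, -0.8]
width: 55.9
```

Call:
servo_tool([
  [[0, 0, 0.1, 0, 0, 0, 0.5], [0, 0, 0, 0, 0, 0, 0.5]],
])

```text
clock: 27.9
position: [658.3, -54.5, 159.9]
tool_rot: [3.141, -0.001, 0.046]
force: [0.0, -0.3, -1.0]
width: 55.7
```

```bash
python3 - <<'E'
from h import *
c=snap('wrist','w8.png'); s=arm.read_state(); print(s['position'],s['force'])
c=snap('scene'); cv2.imwrite('pics/s8.png',cv2.resize(cv2.cvtColor(c['image'],cv2.COLOR_RGB2BGR)[170:300,150:320],None,fx=4,fy=4,interpolation=cv2.INTER_CUBIC))
E
```

```text
[658.31173613 -54.50662915 159.94004465] [ 0.48925374 -0.39719805 -0.41560822]
```

View pics/w8.png

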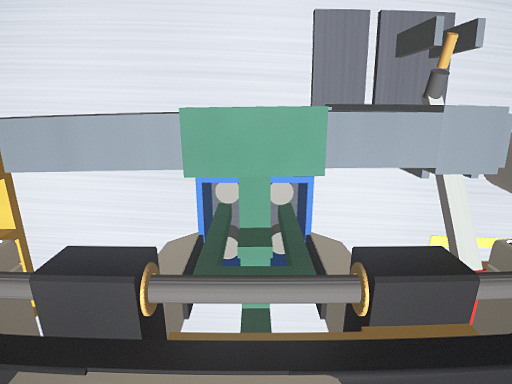

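View pics/s8.png

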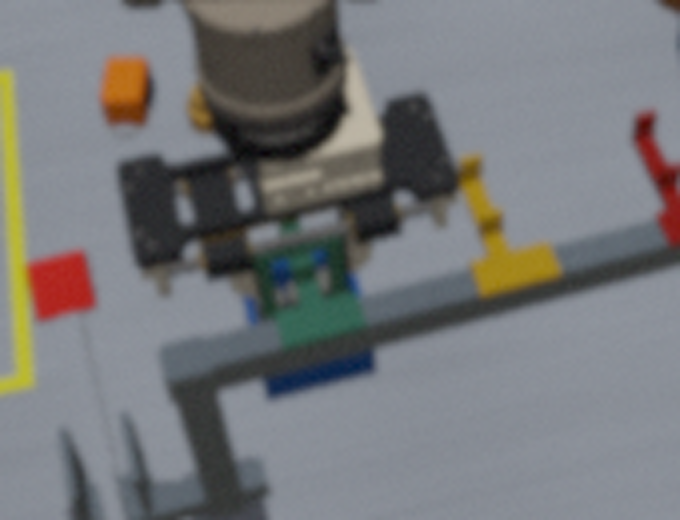

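Call:
servo_tool([
  [[0, 0, 0.1, 0, 0, 0, 0.5], [0, 0, 0.1, 0, 0, 0, 0.5], [0, 0, 0, 0, 0, 0, 0.5]],
])

```text
clock: 28.3
position: [658.4, -54.5, 159.8]
tool_rot: [3.141, -0.002, 0.046]
force: [-4.2, 1.0, 9.3]
width: 55.8
```

It is seated, with a reaction of 9 N. The jaws release and the tool rises straight up.

Call:
servo_tool([
  [[0, 0, -0.1, 0, 0, 0, 0.5], [0, 0, 0, 0, 0, 0, 0.8], [0, 0, 0, 0, 0, 0, 1], [0, 0, 0, 0, 0, 0, 1], [0, 0, 0, 0, 0, 0, 1], [0, 0, -2, 0, 0, 0, 1], [0, 0, -3, 0, 0, 0, 1], [0, 0, -3, 0, 0, 0, 1], [-4, 0, -1, 0, 0, 0.046, 1], [-4, -1, 0, 0, 0, 0, 1], [-4, -3, 0, 0, 0, 0, 1], [-2, -4.5, 0, 0, 0, 0, 1]],
])

```text
clock: 29.5
position: [515.6, 28.0, 248.8]
tool_rot: [3.141, 0.001, -0.004]
force: [1.1, 0.8, -0.8]
width: 91.6
```

```bash
python3 - <<'E'
from h import *
c=snap('scene','s9.png'); s=arm.read_state(); print(s['position'],s['tool_rot'])
E
```

```text
[513.32263164  35.0984557  249.26544658] [-3.13767622e+00  2.13335563e-03  1.04592688e-03]
```

View pics/s9.png

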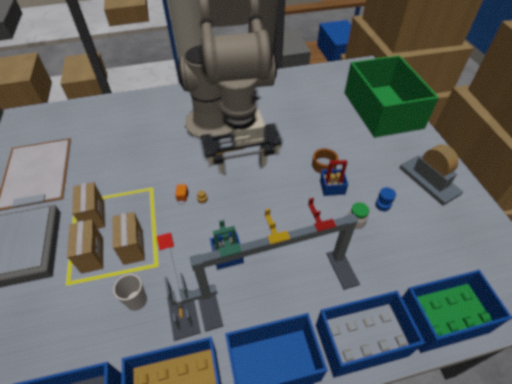

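The green caddy hangs at (226,245). Now the red caddy.

Call:
servo_tool([
  [[-1.5, -4, 0, 0, 0, 0, 1], [-1.5, -4, 0, 0, 0, 0, 1], [-1.5, -4, 0, 0, 0, 0, 1], [-1.5, -4, 0, 0, 0, 0, 1], [-1.5, -4, 0, 0, 0, 0, 1], [-1.5, -4, 0, 0, 0, 0, 1], [-1.5, -4, 0, 0, 0, 0, 1], [-1.2, -3.9, 1, 0, 0, 0.11, 1], [0, 0, 0, 0, 0, 0.12, 1], [0, 0, 0, 0, 0, 0, 1], [0, 0, 0, 0, 0, 0, 1]],
])

```text
clock: 30.65
position: [401.6, 347.5, 238.7]
tool_rot: [3.141, -0.0, -0.227]
force: [0.3, -0.1, -0.1]
width: 92.2
```

```bash
python3 - <<'E'
from h import *
c=snap('wrist','w10.png'); s=arm.read_state(); print(s['position'],s['tool_rot'])
for t in ['eye_red']: print([(np.round(d['centre']).tolist(),round(float(d['conf']),2)) for d in finder.pinpoint('wrist',t)][:2])
for a in (-.23,): print(np.round(proj(c,box(444.5,343.5,a,12,56,73,55)))[4:].tolist())
E
```

```text
[401.75302331 347.24167184 238.81447318] [ 3.14157448e+00 -3.35232152e-04 -2.28164885e-01]
[([447.0, 347.0, 124.0], 0.66)]
[[281.0, 154.0], [281.0, 140.0], [214.0, 140.0], [215.0, 154.0]]
```

View pics/w10.png

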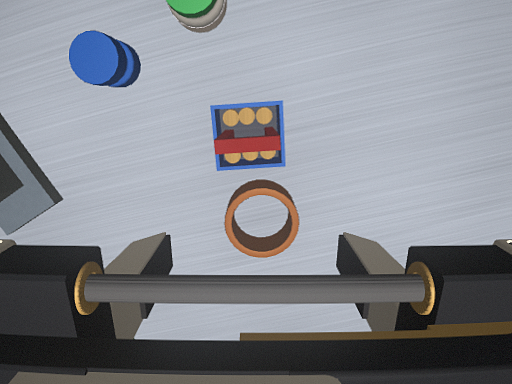

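The red bar spans (214,139)-(281,136), so the caddy's yaw is about -0.185 and its centre about (446.5,343.5).

Call:
servo_tool([
  [[2.2, -0.3, 0, 0, 0, 0, 1], [2.2, -0.3, 0, 0, 0, -0.043, 1], [0, 0, 3, 0, 0, 0, 1], [0, 0, 4, 0, 0, 0, 1], [0, 0, 4, 0, 0, 0, 1], [0, 0, 3.7, 0, 0, 0, 1], [0, 0, 0, 0, 0, 0, 0.5], [0, 0, 0, 0, 0, 0, 0.5], [0, 0, 0, 0, 0, 0, 0.5], [0, 0, 0, 0, 0, 0, 0.5], [0, 0, 0, 0, 0, 0, 0.5], [0, 0, 0, 0, 0, 0, 0.5]],
])

```text
clock: 31.95
position: [446.2, 343.8, 93.2]
tool_rot: [-3.14, -0.002, -0.187]
force: [-0.3, -2.4, 6.4]
width: 55.4
```

Call:
servo_tool([
  [[0, 0, -2, 0, 0, 0, 0.5], [0, 0, -4, 0, 0, 0, 0.5], [0, 0, -4, 0, 0, 0, 0.5], [0, 0, -1.2, 0, 0, -0.115, 0.5], [0, 0, 0, 0, 0, -0.07, 0.5]],
])

```text
clock: 32.45
position: [446.4, 344.2, 206.8]
tool_rot: [-3.139, -0.005, 0.002]
force: [0.6, -0.1, -2.5]
width: 56.2
```

Call:
servo_tool([
  [[1.5, 2, 0, 0, 0, 0, 0.5], [2.5, 3.6, 0, 0, 0, 0, 0.5], [2.5, 3.6, 0, 0, 0, 0, 0.5], [2.5, 3.6, 0, 0, 0, 0, 0.5], [2.4, 3.5, 0, 0, 0, -0.046, 0.5], [0, 0, 0, 0, 0, 0, 0.5], [0, 0, 0, 0, 0, 0, 0.5]],
])

```text
clock: 33.15
position: [559.2, 179.5, 203.3]
tool_rot: [-3.141, 0.001, 0.041]
force: [-0.6, 0.2, -2.4]
width: 55.7
```

```bash
python3 - <<'E'
from h import *
c=snap('wrist','w11.png'); s=arm.read_state(); print(s['position'],s['tool_rot'])
for t in ['hook_red','eye_red']: print([(np.round(d['centre']).tolist(),round(float(d['conf']),2)) for d in finder.pinpoint('wrist',t)][:2])
a=.046;x,y=646.5,185
print(np.round(proj(c,[[x,y,185],[x-24*np.cos(a),y-24*np.sin(a),207],[x+19,y+1,205]])).tolist())
E
```

```text
[558.65577541 180.42077544 203.43485643] [-3.14129008e+00  1.06589417e-03  4.29206499e-02]
[([646.0, 188.0, 186.0], 0.73)]
[([562.0, 182.0, 234.0], 0.55)]
[[251.0, 86.0], [251.0, 136.0], [250.0, 40.0]]
```

View pics/w11.png

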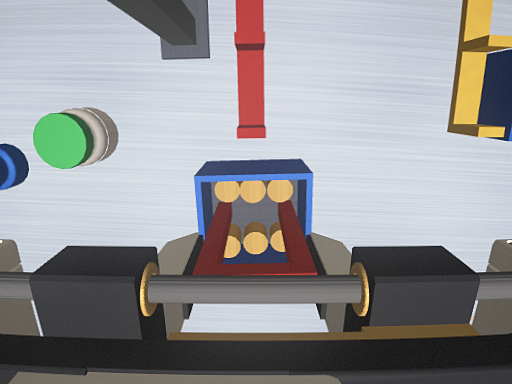

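Call:
servo_tool([
  [[2.5, 0.1, 0, 0, 0, 0, 0.5], [2.5, 0.1, 0, 0, 0, 0, 0.5], [2.2, 0, 0, 0, 0, 0, 0.5], [1.5, 0, 0, 0, 0, 0, 0.5], [0, 0, 0, 0, 0, 0, 0.5], [0, 0, 1, 0, 0, 0, 0.5], [0, 0, 0.9, 0, 0, 0, 0.5], [0, 0, 0, 0, 0, 0, 0.5]],
])

```text
clock: 34.1
position: [644.2, 182.3, 182.5]
tool_rot: [3.141, 0.004, 0.044]
force: [-0.7, -0.1, -2.3]
width: 55.9
```

```bash
python3 - <<'E'
from h import *
c=snap('wrist','w12.png'); s=arm.read_state(); print(s['position'],s['tool_rot'],s['force'])
E
```

```text
[644.87381576 182.25036341 183.58291069] [3.14124710e+00 2.63669201e-03 4.42591310e-02] [ 0.88288041  0.02949575 -2.60472934]
```

View pics/w12.png

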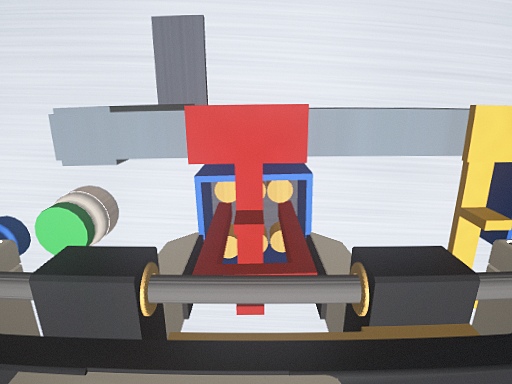

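The hook is at u≈249.5 against a handle centre of 254.5, so I shift 2.5 mm left and lower.

Call:
servo_tool([
  [[0, -0.25, 0, 0, 0, 0, 0.5], [0, 0, 1, 0, 0, 0, 0.5], [0, 0, 0.8, 0, 0, 0, 0.5], [0, 0, 0.4, 0, 0, 0, 0.5], [0, 0, 0.1, 0, 0, 0, 0.5], [0, 0, 0, 0, 0, 0, 0.5]],
])

```text
clock: 34.75
position: [646.0, 184.5, 161.4]
tool_rot: [3.141, 0.0, 0.044]
force: [-0.1, 0.8, -1.9]
width: 56.0
```

Call:
servo_tool([
  [[0, 0, 0.1, 0, 0, 0, 0.5], [0, 0, 0.1, 0, 0, 0, 0.5], [0, 0, 0.1, 0, 0, 0, 0.5], [0, 0, 0, 0, 0, 0, 0.5]],
])

```text
clock: 35.15
position: [646.3, 184.6, 160.2]
tool_rot: [-3.142, -0.002, 0.044]
force: [-1.9, 0.5, 5.2]
width: 55.6
```

```bash
python3 - <<'E'
from h import *
c=snap('wrist','w13.png'); s=arm.read_state(); print(s['position'],s['tool_rot'],s['force'])
E
```

```text
[646.31775509 184.61422527 160.19510086] [-3.14158957e+00 -1.82846033e-03  4.38753440e-02] [-2.93330326  0.08878464  6.158749  ]
```

View pics/w13.png

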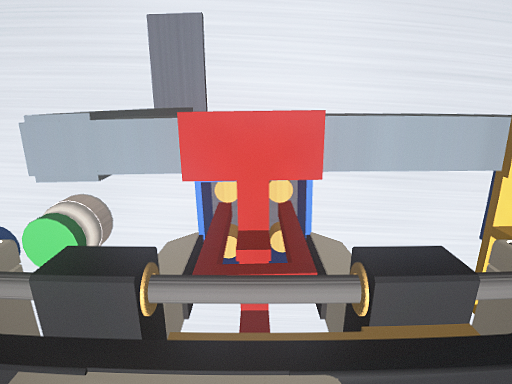

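The caddy is seated (6 N reaction) and centred at u≈254. The jaws release and the tool rises and backs off.

Call:
servo_tool([
  [[0, 0, -0.1, 0, 0, 0, 0.5], [0, 0, 0, 0, 0, 0, 0.8], [0, 0, 0, 0, 0, 0, 1], [0, 0, 0, 0, 0, 0, 1], [0, 0, 0, 0, 0, 0, 1], [0, 0, -2, 0, 0, 0, 1], [0, 0, -3, 0, 0, 0, 1], [0, 0, -3, 0, 0, 0, 1], [-4, 0, -1, 0, 0, 0.044, 1], [-4, 1, 0, 0, 0, 0, 1], [-4, 3, 0, 0, 0, 0, 1], [-2, 4.5, 0, 0, 0, 0, 1]],
])

```text
clock: 36.4
position: [503.1, 98.8, 249.9]
tool_rot: [-3.141, 0.0, 0.004]
force: [0.7, -1.2, -0.1]
width: 91.8
```

```bash
python3 - <<'E'
from h import *
for o in cartons(file='c5_'): print(o)
s=arm.read_state(); print(s['position'],s['tool_rot'],s['clock'])
for n in ['top','scene']:
  for t in ['eye_red','eye_green','lock_pad']:
    print(n,t,[(np.round(d['centre']).tolist(),round(float(d['conf']),2)) for d in finder.pinpoint(n,t)][:2])
E
```

```text
([519.927, -324.008, 0.021], np.float64(0.09), 2)
([519.34, -444.892, 0.019], np.float64(0.09), 2)
([370.947, -443.49, 0.059], np.float64(0.25), 2)
[506.70530305  98.348403   249.85649243] [-3.14127854e+00 -8.11189743e-04 -1.06190868e-04] 36.7
top eye_red []
top eye_green [([656.0, -58.0, 182.0], 0.93)]
top lock_pad [([622.0, -208.0, 140.0], 0.58)]
scene eye_red [([646.0, 185.0, 186.0], 0.75)]
scene eye_green [([658.0, -54.0, 182.0], 0.6)]
scene lock_pad [([623.0, -208.0, 138.0], 0.66)]
```

View pics/c5_scene.png

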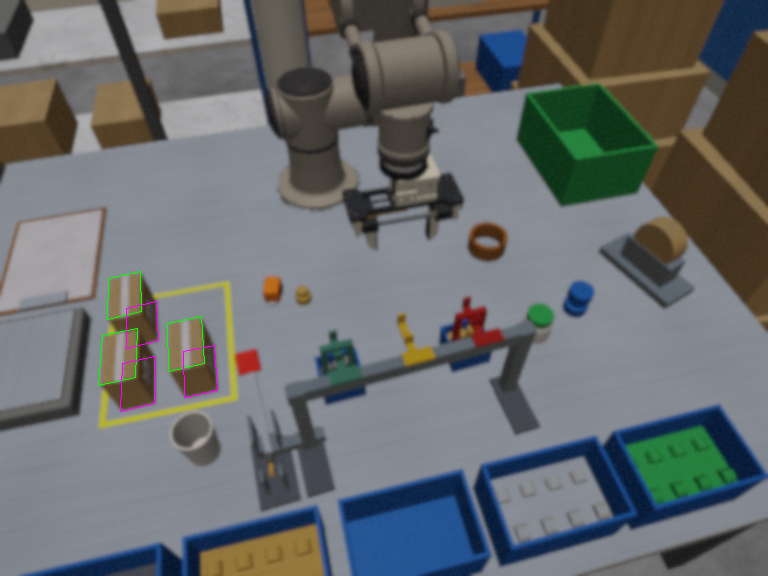

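View pics/c5_top.png

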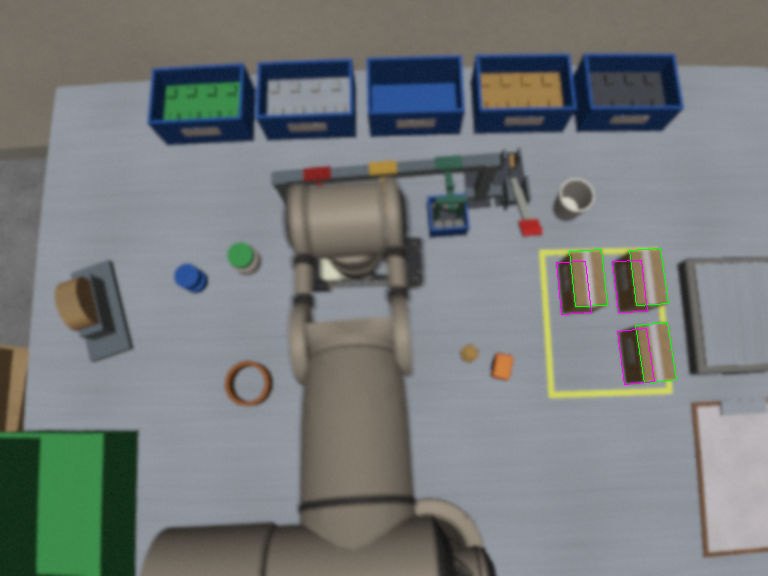

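Both caddies hang on their hooks and the cartons are unmoved. Next I close the fingers and go over the lever pad.

Call:
servo_tool([
  [[1.4, 3.8, 0, 0, 0, 0, 0], [1.4, 3.8, 0, 0, 0, 0, 0], [1.4, 3.8, 0, 0, 0, 0, 0], [1.4, 3.8, 0, 0, 0, 0, 0], [1.4, 3.8, 0, 0, 0, 0, 0], [1.4, 3.9, 0, 0, 0, 0, 0], [1.4, 3.9, 0, 0, 0, 0, 0], [1.4, 3.8, 0, 0, 0, 0, 0], [0, 0, 3, 0, 0, 0, 0], [0, 0, 3, 0, 0, 0, 0], [0, 0, 0, 0, 0, 0, 0], [0, 0, 0, 0, 0, 0, 0]],
])

```text
clock: 38.2
position: [618.2, -207.9, 189.8]
tool_rot: [-3.141, 0.001, 0.0]
force: [-0.5, 0.4, 0.2]
width: 2.0
```

```bash
python3 - <<'E'
from h import *
c=snap('wrist','w14.png'); s=arm.read_state(); print(s['position'],s['tool_rot'],s['width'])
for t in ['lock_pad']: print([(np.round(d['centre']).tolist(),round(float(d['conf']),2)) for d in finder.pinpoint('wrist',t)][:2])
c=snap('scene'); cv2.imwrite('pics/s14.png',cv2.resize(cv2.cvtColor(c['image'],cv2.COLOR_RGB2BGR)[150:350,60:260],None,fx=3,fy=3,interpolation=cv2.INTER_CUBIC))
E
```

```text
[ 618.7832568  -208.10212859  191.1644456 ] [ 3.14069244e+00 -1.73280551e-03  4.32271958e-04] 1.0960145793851364
[([624.0, -204.0, 142.0], 0.83)]
```

View pics/w14.png

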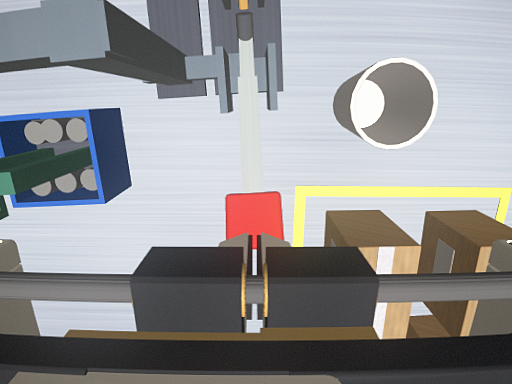

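View pics/s14.png

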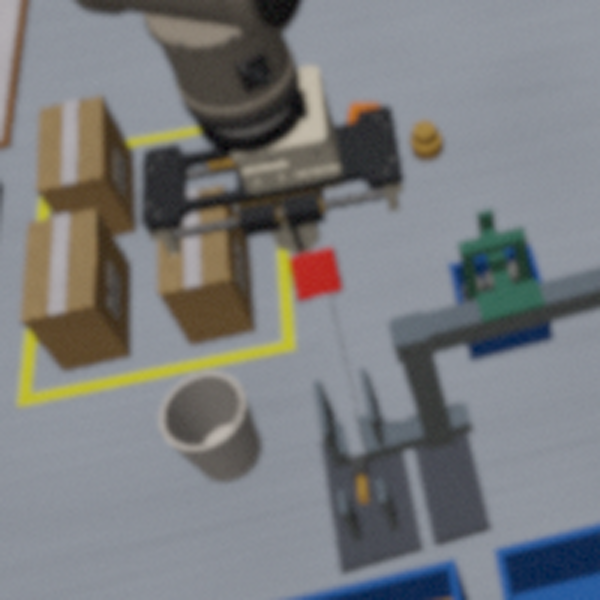

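The pad (226..283, 193..245) is centred under the closed fingers. I press down along its arc.

Call:
servo_tool([
  [[0, 0, 3, 0, 0, 0, 0], [0, 0, 1.6, 0, 0, 0, 0], [-0.6, 0, 1, 0, 0, 0, 0], [-0.6, 0, 1, 0, 0, 0, 0], [-0.4, 0, 1, 0, 0, 0, 0], [-0.4, 0, 1, 0, 0, 0, 0], [-0.2, 0, 1, 0, 0, 0, 0], [-0.1, 0, 0.8, 0, 0, 0, 0], [0, 0, 0.5, 0, 0, 0, 0], [0, 0, 0, 0, 0, 0, 0]],
])

```text
clock: 39.35
position: [594.4, -207.9, 79.7]
tool_rot: [-3.141, 0.002, -0.0]
force: [0.3, 0.0, -0.0]
width: 0.6
```

Call:
servo_tool([
  [[0, 0, 0.2, 0, 0, 0, 0], [0, 0, 0.1, 0, 0, 0, 0], [0, 0, 0, 0, 0, 0, 0]],
])

```text
clock: 39.65
position: [595.0, -208.2, 78.9]
tool_rot: [3.141, -0.0, -0.0]
force: [-3.1, 0.8, 7.5]
width: 0.6
```

```bash
python3 - <<'E'
from h import *
c=snap('wrist','w15.png'); s=arm.read_state(); print(s['position'],s['force'])
c=snap('scene'); cv2.imwrite('pics/s15.png',cv2.resize(cv2.cvtColor(c['image'],cv2.COLOR_RGB2BGR)[150:350,60:260],None,fx=3,fy=3,interpolation=cv2.INTER_CUBIC))
E
```

```text
[ 595.01263984 -208.17050478   78.93618153] [-2.42432486  1.15112043  7.26755774]
```

View pics/w15.png

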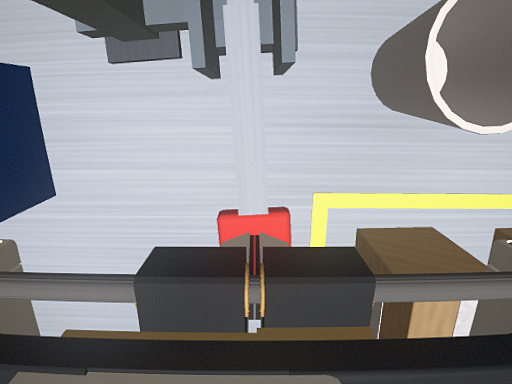

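View pics/s15.png

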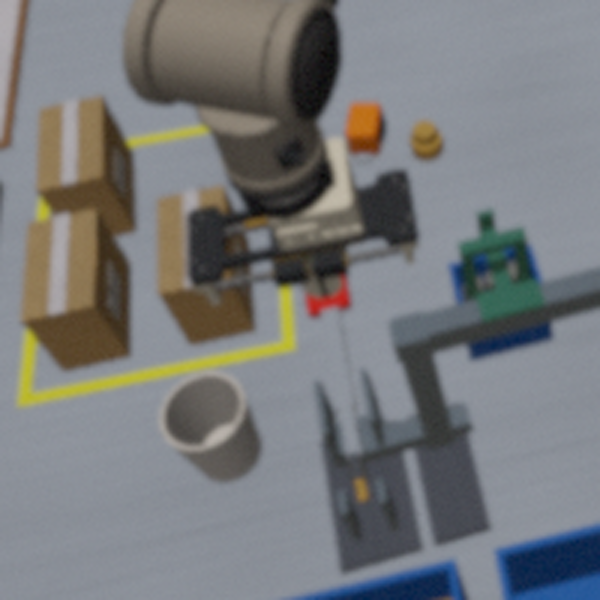

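The lever is at its bottom stop (tip at z 79 mm, 7 N). I raise the tool, move it away and check everything.

Call:
servo_tool([
  [[0, 0, -1, 0, 0, 0, 0], [0, 0, -4, 0, 0, 0, 0], [0, 0, -5, 0, 0, 0, 0], [0, 0, -5, 0, 0, 0, 0], [-4, 0, -2, 0, 0, 0, 0], [-4, -2, 0, 0, 0, 0, 0], [-4, -4, 0, 0, 0, 0, 0], [-4, -4, 0, 0, 0, 0, 0], [-3, -4, 0, 0, 0, 0, 0], [0, -4, 0, 0, 0, 0, 0], [0, 0, 0, 0, 0, 0, 0], [0, 0, 0, 0, 0, 0, 0]],
])

```text
clock: 40.95
position: [414.6, -37.1, 248.5]
tool_rot: [3.141, -0.002, 0.002]
force: [-0.4, -0.1, 0.1]
width: 0.6
```

```bash
python3 - <<'E'
from h import *
for o in cartons(file='c6_'): print(o)
s=arm.read_state(); print(s['position'],s['clock'])
for n in ['top','scene']:
  for t in ['eye_red','eye_green','lock_pad','tape_roll','coupling','grease_jar','tape_measure','pen_cup','brass_nut']:
    print(n,t,[(np.round(d['centre']).tolist(),round(float(d['conf']),2)) for d in finder.pinpoint(n,t)][:1])
E
```

```text
([371.333, -442.626, 0.057], np.float64(0.21), 2)
([519.193, -443.711, 0.013], np.float64(0.13), 2)
([519.321, -324.647, 0.03], np.float64(0.11), 2)
[414.51726058 -38.29717268 247.49109785] 41.25
top eye_red [([644.0, 180.0, 184.0], 0.92)]
top eye_green [([654.0, -57.0, 183.0], 0.83)]
top lock_pad [([596.0, -209.0, 75.0], 0.63)]
top tape_roll [([340.0, 352.0, 3.0], 0.75)]
top coupling [([521.0, -323.0, 1.0], 0.58)]
top grease_jar [([597.0, 367.0, -4.0], 0.81)]
top tape_measure [([360.0, -161.0, -1.0], 0.53)]
top pen_cup [([700.0, -317.0, -4.0], 0.95)]
top brass_nut [([393.0, -93.0, 2.0], 0.67)]
scene eye_red [([647.0, 186.0, 184.0], 0.71)]
scene eye_green [([656.0, -52.0, 186.0], 0.93)]
scene lock_pad [([600.0, -207.0, 80.0], 0.74)]
scene tape_roll [([341.0, 353.0, 2.0], 0.83)]
scene coupling [([560.0, 472.0, -1.0], 0.71)]
scene grease_jar [([598.0, 364.0, 0.0], 0.82)]
scene tape_measure [([362.0, -156.0, -2.0], 0.76)]
scene pen_cup [([695.0, -318.0, 1.0], 0.67)]
scene brass_nut [([389.0, -95.0, 2.0], 0.64)]
```

View pics/c6_scene.png

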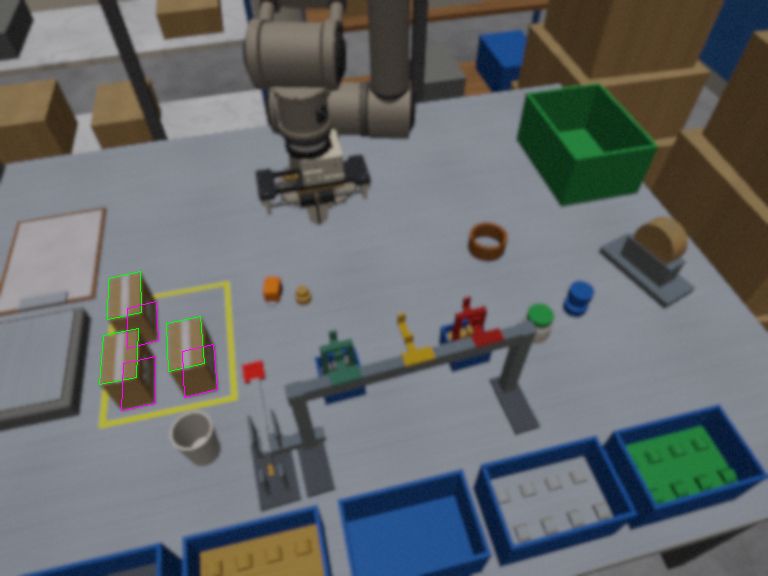

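View pics/c6_top.png

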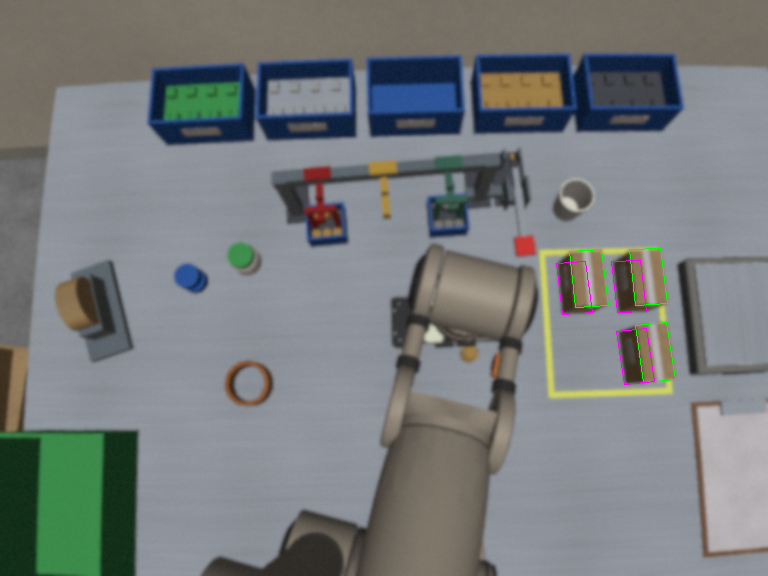

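```bash
python3 -c "
from cell import job
print(job.finish_job())"
```

```text
the job is handed in; nothing more can be done
None
```

I did the whole job in the order asked and handed it in at about 41 s on the robot's clock. I first parked the three cartons that were there, then hung the two caddies that were there on the red and green hooks. Last, I pressed the lever down until it latched.

**Cartons:** in the last two-view check they stood upright inside the tape at (519,-444), (519,-325) and (371,-443).

**Caddies:** the red and green eyes are seated at about 185 mm on their own hooks.

**Lever:** the pad stayed down at about 78 mm after I let go.

**Other things on the bench:** the last finds match the first ones to within about 5 mm. For the coupling, the top-view finder gave a wrong hit on a carton and the scene view put it at (560,472). I had no starting fix for it, but it looks unmoved in the pictures.

I saw no carton knocked aside, and the finder's other small disagreements were within its stated accuracy.

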